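# Set out the sampling station

## Robot

A 6-joint arm with a two-finger parallel gripper is mounted at the origin on a cart in front of the work surface, level with it; the furniture and walls round the work are solid. World frame = base frame: x ahead of the robot, y to its left, z up, the work surface at z = 0. Lengths are in m, angles in rad, forces in N, time in s.
With the tool pointing down it reaches from about 0.375 to 0.825 m from the base axis. Payload 5.5 kg.
Tool frame: the origin (TCP) lies midway between the tips of the shut fingers; the grasp point (between the pads) lies 19 mm behind it (arm.pinch_z is the distance from the TCP to the grasp point, in m); x points along the fingers, y is the direction in which the jaws open and shut, and the axes are right-handed (so a half turn about x gives the same grasp; the last joint's range is limited). The gripper opens to 85 mm and grips with 20 to 120 N. Pads are 22 mm wide; open, the fingers measure 114 mm over their backs; the gripper's body (76 mm by 85 mm) begins 54 mm behind the grasp point. The pads swing forward as they close: fully open they stand 13 mm farther back than shut.
Start: joints at [-1.104, 0.314, -0.047, 1.21, 0, 1.571], TCP at [0.27, -0.536, 0.231] pointing down, gripper open.
Joint ranges: [-2.67, 2.67], [-0.69, 1.73], [-1.03, 1.25], [-2.08, 2.16], [-1.42, 1.45], [-3.14, 3.14]. Speed limits (rad/s): [2.39, 2.39, 3.01, 3.14, 3.14, 3.14].

## Interface

Orientations are given as a unit quaternion [w, x, y, z].
In Python, from rig import read_state, viewer, ticket, arm gives the robot as it stands.
- The arm moves only by the tool move_arm, never from a script. Its argument "deltas" is a list of rows, each a list of 7 numbers: the turn, a rotation vector about the tool's x, y, z in units of 45 degrees (1.0 is 45 degrees), then the shift along the tool's x, y, z in units of 0.08 m (1.0 is 0.08 m), then the finger opening in mm, from 0 to 85.4. A call has 1 to 12 rows; each row shifts and turns the commanded pose from where the row before left it, along the tool's axes as they then stand; what a row does not reach is not made up. A row lasts 1/12 s, in which the tool goes at most 41.7 mm and 7.16 degrees, less where a joint would pass 70% of its speed; a pose out of reach is approached as far as the arm can. A call with a number of a shift or a turn outside -1 to 1 is refused whole. A call with a gripper value outside its range is refused whole. The fingers move at their own pace and stop on an object; "squeeze" is the grip in N (left out, the last holds). Time passes only in rows, so rows that do not move let the fingers close. It gives the time, the measured TCP pose, the force and the opening at its end, in the units of the state.
- read_state(): the state, without advancing time (a new reading comes with each control period).
- viewer.grab_frame(name): name is "scene" or "top" or "wrist"; returns the picture (400x640x3 uint8, red, green, blue); there is no depth.
- viewer.camera_params(name): a dict with "fx", "fy", "cx", "cy" (pixels), "dist_coeffs" ([k1, k2, p1, p2, k3] as OpenCV has them; the pictures are not rectified), "position" and "attitude" of the camera in the world; the wrist camera has in their place "tool_from_camera" (4x4, takes a point from camera to tool coordinates, whose origin is the TCP and whose axes are the tool frame's). Camera axes: x right, y up, looking along -z (the intrinsics and any distortion apply to the point x, -y, -z); pixel columns grow to the right and rows downward; lengths in m; the calibration is good to about 2 mm. A picture is of the moment at which its call begins: read the wrist's pose just before it. camera_params takes no time and is no camera call.
- ticket.sign_off(): hands the job in, once; it reports no verdict.
The state is a dict: "t": time; "q": joint angles; "dq": joint speeds; "joint_torque": joint torques, N m; "position": TCP position; "eef_rot": TCP orientation; "ft_force": force on the tool from outside, world axes, zero at the start; "ft_torque": the same for the moment, N m; "grip_width": finger opening in m.
Only numpy, scipy, OpenCV 4.12 (cv2) and the standard library are available. Lean on these libraries where they do the work, as an engineer would, in place of code of your own. Each camera call takes 0.05 s, during which the arm holds its last target.

## Task

Get the sampling station ready: move the four loose items from the left-hand table (vial, test cassette, small carton, tweezers), each to the grey holder on the right-hand table that matches its shape. The vial stands upright in the round cup, the cassette lies flat inside the corner ribs of the smaller rectangular dock, the carton flat inside those of the larger one, and the tweezers lie across both saddles of the long instrument rest, between its end plates. Leave the tape roll and the gauze pad where they are.

Things in the scene. Friction and masses are not known exactly. Their poses are not given: they have to be found in the camera images.
- vial: capped clear plastic sample vial, standing upright on the left-hand table; body about 20 mm across, screw cap 23 mm across from height 56 to 72 mm, 72 mm tall, about 25 g. Origin at the centre of its underside, z up its axis.
- cassette: white flat rapid-test cassette lying on the left-hand table, 72 x 24 mm and 8 mm thick, about 20 g. Origin at the centre of its underside, x along its length, y across, z up. It can be gripped across its 24 mm width.
- carton: small printed carton, white and magenta, lying on the left-hand table, 86 x 54 mm and 40 mm tall, about 80 g, rigid. Origin at the centre of its underside, x along its 86 mm length, y across, z up. It can be gripped across its 54 mm width.
- tweezers: steel tweezers lying flat on the left-hand table, 118 mm long, 18 mm wide over the two arms at mid-length, 9 mm high, rigid, about 24 g. Origin at the middle of the underside, x along the length, y across, z up. They can be gripped across the two arms at mid-length.
- vial_cup: grey round cup fixed on the right-hand table, the holder for the vial: bore 40 mm, floor 4 mm above the table, rim 26 mm above the table, on a foot disc of 72 mm. Origin at the centre of its underside, z up.
- cassette_dock: the smaller of two grey rectangular docks fixed on the right-hand table, the holder for the cassette: a plate 4 mm thick, 106 x 58 mm, with a low L-shaped rib at each corner (top 9 mm above the table) round a field of 90 x 42 mm, open for 66 mm in the middle of each long side. Origin at the centre of the plate's underside, x along its length, y across, z up.
- carton_dock: the larger of two grey rectangular docks fixed on the right-hand table, the holder for the carton: a plate 4 mm thick, 120 x 88 mm, with an L-shaped rib at each corner (top 16 mm above the table) round a field of 104 x 72 mm, open for 60 mm in the middle of each long side. Origin at the centre of the plate's underside, x along its length, y across, z up.
- tweezer_rest: grey instrument rest fixed on the right-hand table, for the tweezers: base plate 152 x 50 x 4 mm; two crosswise saddles 38 mm either side of the middle, tops 20 mm above the table, between side horns 34 mm apart (31 mm high); end plates 140 mm apart, 30 mm high. The 70 mm between the saddles is open down to the base plate. Origin at the centre of its underside, x along its length, z up.
- tape: roll of tan adhesive tape lying flat on the left-hand table, 100 mm across, 25 mm high; a bystander. Origin at the centre of its underside.
- gauze: folded white gauze pad on the right-hand table, 80 x 80 mm, 12 mm high; a bystander. Origin at the centre of its underside.
Mind the look-alikes: they are no part of the job. What is shaped like the tweezer_rest but yellow is not meant.

How it is judged:
By the outcome, as a careful person would: the job done as asked, in the order asked, and still so for the second after the job is handed in, with the robot touching nothing.
It also fails if it takes over 144 s, if anything falls off the work surface, if the arm or the gripper's body presses on something with over 40 N, if the wrist force passes 120 N, or if a joint passes its speed limit or range.

## Working session

There is one attempt and no reset: what is moved stays moved. The work goes in short steps, Python scripts to look and compute and a tool call to move; the robot and the scene stay as the last step left them, time stands still between calls to the robot, and variables do not carry over. Pictures are saved under pics/ and viewed, and the job is handed in when it is done.

Besides the shell and the picture viewer there is one more tool, called after "Emit:" as a command line: name --pt "numbers of a row" for each row, then --argument value for the rest. move_arm: Moves the arm, as the interface text tells. Shifts and turns lie within -1 to 1; 1 stands for 0.08 m of shift or 45 degrees of turn. Its arguments: {"type":"object","properties":{"deltas":{"type":"array"},"squeeze":{"type":"number"}},"required":["deltas"]}

```bash
ls; mkdir -p pics; python3 - <<'E'
from rig import read_state, viewer, ticket, arm
import cv2
print(read_state()); print(arm.pinch_z)
for n in ["scene","top","wrist"]:
    im=viewer.grab_frame(n); cv2.imwrite(f"pics/{n}0.png",im[:,:,::-1]); print(n,viewer.camera_params(n))
E
```

```text
pics
{'t': 0.0, 'q': array([-1.10395872e+00,  3.14198164e-01, -4.80733423e-02,  1.21021004e+00,
        2.14222631e-07,  1.57080760e+00]), 'dq': array([ 0.00018009, -0.00109618,  0.00020936, -0.00012815,  0.00071586,
        0.00098503]), 'joint_torque': array([ 1.50900137e-04, -5.39586961e+01,  3.39750195e+01,  1.92207796e-02,
        2.23113902e-04, -7.83069567e-06]), 'position': array([ 0.26977793, -0.53528002,  0.23045379]), 'eef_rot': array([-0.16297369, -0.6877939 , -0.16413304,  0.68806938]), 'ft_force': array([-0.02479466, -0.04947253, -0.29905161]), 'ft_torque': array([ 0.0064945 ,  0.00311575, -0.02765512]), 'grip_width': 0.085597248946717}
0.0187
scene {'fx': 391.52874300241666, 'fy': 391.52874300241666, 'cx': 320.21435018010453, 'cy': 205.03256880731823, 'dist_coeffs': array([0.00317499, 0.        , 0.        , 0.        , 0.        ]), 'position': array([-0.01058033, -0.82614572,  0.72742972]), 'attitude': array([ 0.85816778,  0.439694  , -0.12713733, -0.23249377])}
top {'fx': 406.7314332997384, 'fy': 406.7314332997384, 'cx': 314.33902696393216, 'cy': 196.40473637182706, 'dist_coeffs': array([0.02705425, 0.        , 0.        , 0.        , 0.        ]), 'position': array([ 0.38710249, -0.02313648,  1.24191356]), 'attitude': array([-0.70508364, -0.02302118,  0.02806845,  0.70819436])}
wrist {'fx': 325.078474374496, 'fy': 325.078474374496, 'cx': 319.51834506317545, 'cy': 197.44540577550552, 'dist_coeffs': array([0.00987072, 0.        , 0.        , 0.        , 0.        ]), 'tool_from_camera': array([[-3.11754856e-05,  3.04818127e-01, -9.52410578e-01,
        -1.43665542e-01],
       [ 9.99999914e-01, -3.84628328e-04, -1.55833180e-04,
         6.39203391e-04],
       [-4.13824867e-04, -9.52410501e-01, -3.04818088e-01,
        -7.78093809e-02],
       [ 0.00000000e+00,  0.00000000e+00,  0.00000000e+00,
         1.00000000e+00]])}
```

View pics/scene0.png

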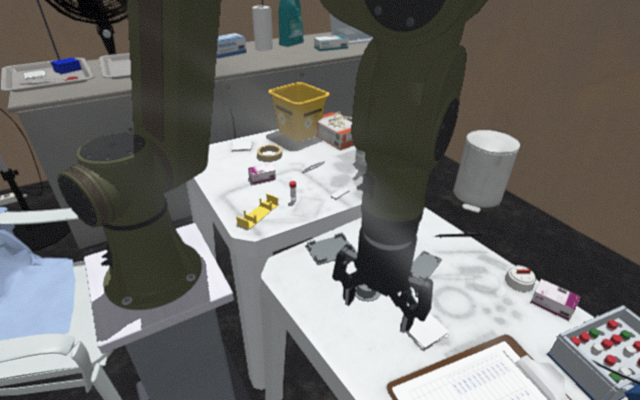

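View pics/top0.png

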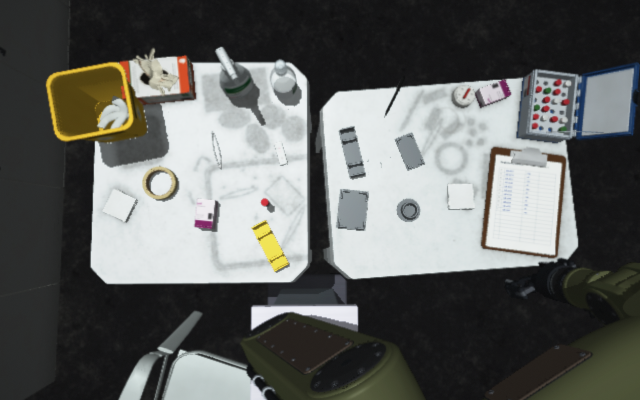

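View pics/wrist0.png

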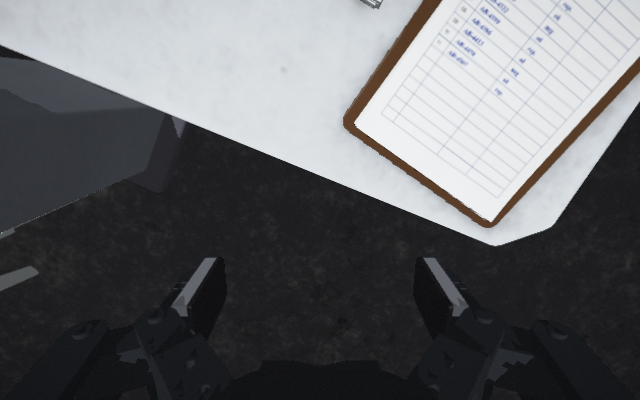

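```bash
cat > h.py <<'E'
import numpy as np, cv2
from scipy.spatial.transform import Rotation as R
from rig import read_state, viewer, arm
def rot(q): return R.from_quat([q[1],q[2],q[3],q[0]]).as_matrix()
def campose(n,p,st=None):
    if n=='wrist':
        T=np.eye(4);T[:3,:3]=rot(st['eef_rot']);T[:3,3]=st['position']
        C=T@p['tool_from_camera'];return C[:3,:3],C[:3,3]
    return rot(p['attitude']),np.array(p['position'])
def K(p): return np.array([[p['fx'],0,p['cx']],[0,p['fy'],p['cy']],[0,0,1.]])
F=np.diag([1,-1,-1.])
def unproj(n,px,z,st=None):
    p=viewer.camera_params(n);Rm,c=campose(n,p,st)
    u=cv2.undistortPoints(np.array(px,float).reshape(-1,1,2),K(p),p['dist_coeffs']).reshape(-1,2)
    d=(Rm@F@np.c_[u,np.ones(len(u))].T).T
    s=(z-c[2])/d[:,2]
    return c+d*s[:,None]
def proj(n,X,st=None):
    p=viewer.camera_params(n);Rm,c=campose(n,p,st)
    Xc=(F@Rm.T@(np.atleast_2d(X)-c).T).T
    return cv2.projectPoints(Xc,np.zeros(3),np.zeros(3),K(p),p['dist_coeffs'])[0].reshape(-1,2)
def tooltarget(pos,yaw,st=None):
    """tool x down, tool y (jaw axis) at world angle yaw; prints delta in tool frame (units)"""
    st=st or read_state()
    Rc=rot(st['eef_rot'])
    x=np.array([0,0,-1.]);best=None
    for k in (0,np.pi):
        y=np.array([np.cos(yaw+k),np.sin(yaw+k),0]);Rt=np.c_[x,y,np.cross(x,y)]
        rv=R.from_matrix(Rc.T@Rt).as_rotvec()
        d=Rc.T@(np.array(pos)-st['position'])
        dt=Rt.T@(np.array(pos)-st['position'])
        print('yaw%.0f'%np.degrees(yaw+k),'rotvec/45deg',np.round(rv/(np.pi/4),3),'shift/.08 in cur frame',np.round(d/.08,3),'after turn',np.round(dt/.08,3))
E
python3 - <<'E'
import cv2
im=cv2.imread('pics/top0.png')
a=cv2.resize(im[120:280,90:310],None,fx=3.6,fy=3.6,interpolation=cv2.INTER_CUBIC);cv2.imwrite('pics/c1.png',a)
a=cv2.resize(im[80:240,320:520],None,fx=3.75,fy=3.75,interpolation=cv2.INTER_CUBIC);cv2.imwrite('pics/c2.png',a)
from h import *
for n,px,z in [('vial',(265,202),.072),('cass',(281,153),.008),('carton',(206,214),.04),('tw',(216,150),.009),('cup',(408,210),.026),('cd',(410,151),.004),('kd',(352,210),.004),('rest',(351,153),.02),('gauze',(460,196),.01),('tape',(159,183),.02)]:
    print(n,unproj('top',[px],z).round(3))
E
```

```text
vial [[0.456 0.11  0.072]]
cass [[0.61  0.069 0.008]]
carton [[0.424 0.287 0.04 ]]
tw [[0.62  0.267 0.009]]
cup [[ 0.433 -0.312  0.026]]
cd [[ 0.616 -0.327  0.004]]
kd [[ 0.435 -0.147  0.004]]
rest [[ 0.607 -0.144  0.02 ]]
gauze [[ 0.476 -0.474  0.01 ]]
tape [[0.518 0.434 0.02 ]]
```

View pics/c1.png

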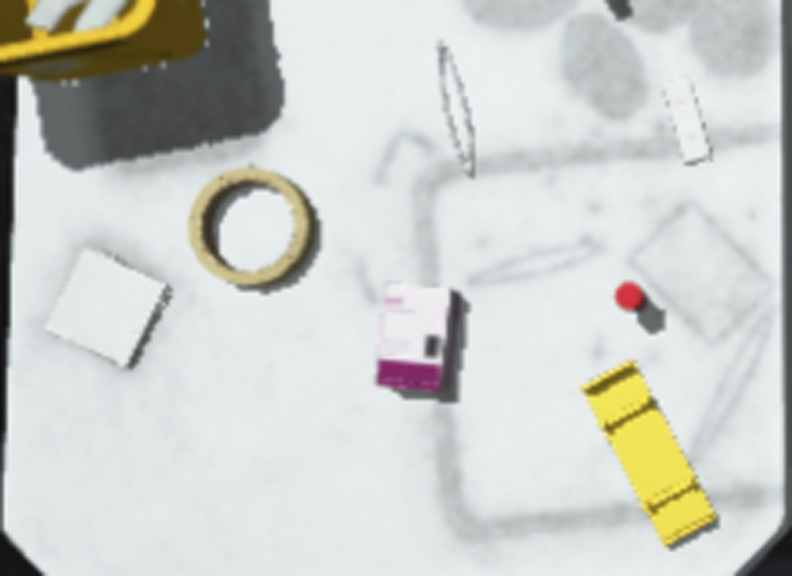

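View pics/c2.png

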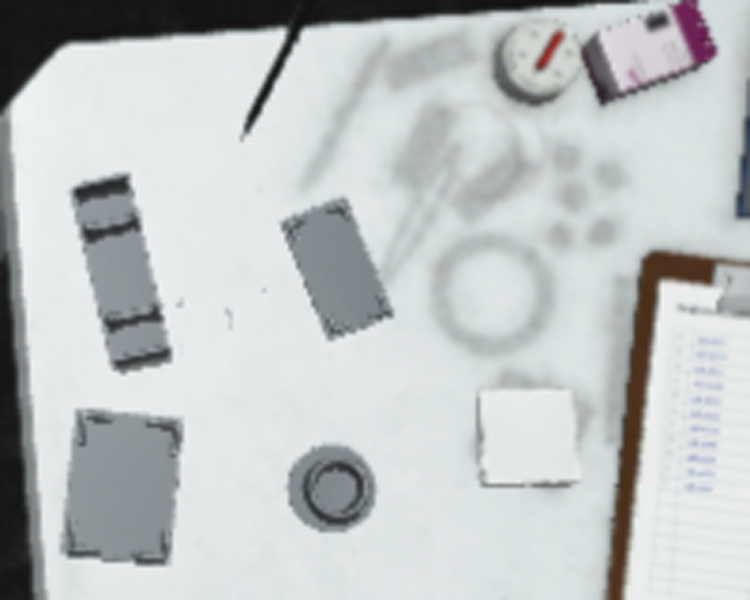

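```bash
python3 - <<'E'
from h import *
def full(pts,s,o): return (np.array(pts,float)+.5)/s-.5+np.array(o)
L=lambda p:full(p,3.6,(90,120)); Rr=lambda p:full(p,3.75,(320,80))
def rect(n,px,z):
    P=unproj('top',px,z)[:,:2]; (c,s,a)=cv2.minAreaRect((P*1000).astype(np.float32))
    e=[np.linalg.norm(P[i]-P[(i+1)%4]) for i in range(4)]
    i=0 if e[0]+e[2]>e[1]+e[3] else 1
    d=(P[(i+1)%4]-P[i])-(P[(i+3)%4]-P[(i+2)%4])
    print(n,'mean',P.mean(0).round(4),'size',np.round(s,1),'long axis deg %.1f'%(np.degrees(np.arctan2(d[1],d[0]))%180))
print('vial',unproj('top',L([(629,296)]),.072))
rect('cass',L([(664,83),(686,76),(711,155),(689,164)]),.008)
rect('carton',L([(388,283),(452,290),(440,392),(376,384)]),.04)
P=unproj('top',L([(440,43),(472,176)]),.005);d=P[1]-P[0];print('tw',P.mean(0),np.linalg.norm(d),np.degrees(np.arctan2(d[1],d[0]))%180)
print('cup',unproj('top',Rr([(334,490)]),.026))
rect('cdock',Rr([(281,222),(344,198),(394,317),(331,340)]),.004)
rect('kdock',Rr([(78,410),(183,418),(167,565),(62,555)]),.008)
rect('rest',Rr([(71,188),(128,176),(171,358),(118,372)]),.02)
E
```

```text
vial [[0.45663451 0.11219798 0.072     ]]
cass mean [0.6107 0.0705] size [72.9 20.1] long axis deg 17.2
carton mean [0.4256 0.2911] size [52.6 84.3] long axis deg 174.2
tw [0.62038291 0.26749907 0.005     ] 0.11785210466156067 13.93566034148202
cup [[ 0.43227749 -0.3140135   0.026     ]]
cdock mean [ 0.6143 -0.3259] size [106.9  55.7] long axis deg 21.6
kdock mean [ 0.4363 -0.1472] size [ 85.5 121.5] long axis deg 173.1
rest mean [ 0.6088 -0.1475] size [154.9  47.4] long axis deg 13.1
```

```bash
python3 - <<'E'
from h import *
st=read_state();Rm=rot(st['eef_rot']);print(Rm.round(3),'yaw y',np.degrees(np.arctan2(Rm[1,1],Rm[0,1])))
tooltarget([0.45,-0.25,0.25],0)
tooltarget([0.45,-0.25,0.25],np.pi/2)
E
```

```text
[[-0.001  0.45  -0.893]
 [ 0.001 -0.893 -0.45 ]
 [-1.    -0.001  0.   ]] yaw y -63.253843547668
yaw0 rotvec/45deg [-1.406e+00 -1.000e-03  2.000e-03] shift/.08 in cur frame [-0.239 -2.173 -3.617] after turn [-0.242  2.252 -3.568]
yaw180 rotvec/45deg [2.594e+00 2.000e-03 1.000e-03] shift/.08 in cur frame [-0.239 -2.173 -3.617] after turn [-0.242 -2.252  3.568]
yaw90 rotvec/45deg [-3.406e+00 -2.000e-03  1.000e-03] shift/.08 in cur frame [-0.239 -2.173 -3.617] after turn [-0.242  3.568  2.252]
yaw270 rotvec/45deg [0.594 0.    0.002] shift/.08 in cur frame [-0.239 -2.173 -3.617] after turn [-0.242 -3.568 -2.252]
```

Emit:
move_arm --pt "0.14 0 0 -0.02 -0.1 -0.15 85" --pt "0.14 0 0 -0.02 -0.2 -0.25 85" --pt "0 0 0 -0.02 -0.29 -0.3 85" --pt "0 0 0 -0.02 -0.29 -0.3 85" --pt "0 0 0 -0.02 -0.29 -0.3 85" --pt "0 0 0 -0.02 -0.29 -0.3 85" --pt "0 0 0 -0.02 -0.29 -0.3 85" --pt "0 0 0 -0.02 -0.29 -0.3 85" --pt "0 0 0 -0.02 -0.29 -0.3 85" --pt "0 0 0 -0.02 -0.29 -0.3 85" --pt "0 0 0 0 -0.2 -0.15 85" --pt "0 0 0 0 -0.1 -0.1 85"

```text
t: 1.15
position: [0.4453, -0.2439, 0.2472]
eef_rot: [-0.088, -0.702, -0.088, 0.702]
ft_force: [0.0, -0.1, -0.2]
grip_width: 0.085
```

```bash
python3 - <<'E'
from h import *
st=read_state(); im=viewer.grab_frame('wrist'); cv2.imwrite('pics/w1.png',im[:,:,::-1]); np.save('w1.npy',st,allow_pickle=True)
Rm=rot(st['eef_rot']);print(st['t'],st['q'].round(3),st['position'],'yaw y',np.degrees(np.arctan2(Rm[1,1],Rm[0,1])),st['ft_force'])
E
```

```text
1.15 [-0.501  0.134 -0.237  1.2    0.     2.391] [ 0.445272   -0.24391921  0.24721404] yaw y -75.70544912843265 [ 0.00126902 -0.06393725 -0.16243333]
```

View pics/w1.png

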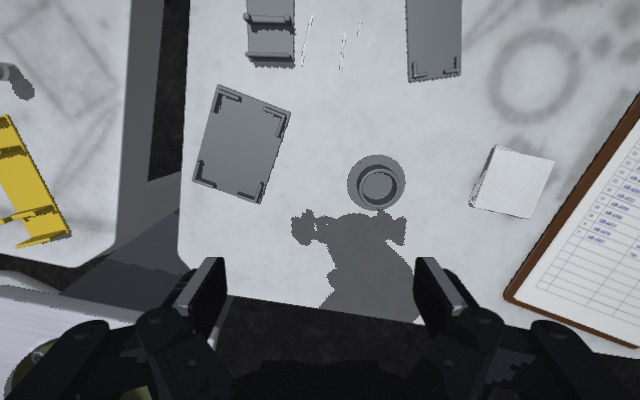

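Emit:
move_arm --pt "-0.155 0 0 0 0 0 85" --pt "-0.155 0 0 0 0 0 85" --pt "-0.155 0 0 0 0 0 85" --pt "-0.155 0 0 0 0 0 85" --pt "-0.155 0 0 0 0 0 85" --pt "-0.155 0 0 0 0 0 85" --pt "-0.155 0 0 0 0 0 85" --pt "-0.155 0 0 0 0 0 85" --pt "-0.155 0 0 0 0 0 85" --pt "-0.155 0 0 0 0 0 85" --pt "-0.155 0 0 0 0 0 85" --pt "-0.155 0 0 0 0 0 85"

```text
t: 2.2
position: [0.444, -0.2473, 0.247]
eef_rot: [0.534, 0.463, 0.534, -0.464]
ft_force: [-0.6, 0.2, 0.5]
grip_width: 0.0849
```

Emit:
move_arm --pt "-0.155 0 0 0 0 0 85" --pt "-0.155 0 0 0 0 0 85" --pt "-0.155 0 0 0 0 0 85" --pt "-0.155 0 0 0 0 0 85" --pt "-0.155 0 0 0 0 0 85" --pt "-0.155 0 0 0 0 0 85" --pt "-0.155 0 0 0 0 0 85" --pt "-0.155 0 0 0 0 0 85" --pt "-0.155 0 0 0 0 0 85" --pt "-0.155 0 0 0 0 0 85" --pt "-0.155 0 0 0 0 0 85" --pt "-0.155 0 0 0 0 0 85"

```text
t: 3.2
position: [0.444, -0.2473, 0.247]
eef_rot: [0.707, -0.011, 0.707, 0.011]
ft_force: [0.3, 0.1, 0.3]
grip_width: 0.085
```

Emit:
move_arm --pt "-0.15 0 0 0 0 0 85" --pt "-0.15 0 0 0 0 0 85" --pt "0 0 0 0 0 0 85"

```text
t: 3.45
position: [0.4441, -0.2472, 0.2471]
eef_rot: [0.701, -0.093, 0.701, 0.093]
ft_force: [-1.1, 0.1, 0.1]
grip_width: 0.0849
```

```bash
cat >> h.py <<'E'
def snap(name,cam='wrist'):
    st=read_state(); im=viewer.grab_frame(cam); cv2.imwrite(f'pics/{name}.png',im[:,:,::-1]); np.save(f'{name}.npy',st,allow_pickle=True)
    Rm=rot(st['eef_rot']);print('t',round(st['t'],2),'q',st['q'].round(3),'p',st['position'].round(4),'yaw y %.2f'%np.degrees(np.arctan2(Rm[1,1],Rm[0,1])),'f',st['ft_force'].round(1),'w',round(st['grip_width'],4))
    return st
def load(name): return np.load(f'{name}.npy',allow_pickle=True).item()
def rect(n,px,z,cam,st=None):
    P=unproj(cam,px,z,st)[:,:2]; (c,s,a)=cv2.minAreaRect((P*1000).astype(np.float32))
    e=[np.linalg.norm(P[i]-P[(i+1)%4]) for i in range(4)]
    i=0 if e[0]+e[2]>e[1]+e[3] else 1
    d=(P[(i+1)%4]-P[i])-(P[(i+3)%4]-P[(i+2)%4])
    print(n,'mean',P.mean(0).round(4),'size',np.round(s,1),'long axis deg %.1f'%(np.degrees(np.arctan2(d[1],d[0]))%180))
E
python3 - <<'E'
from h import *
st=snap('w2')
print('cup',unproj('wrist',[(379,186)],.026,load('w1')))
rect('kdock',[(220,85),(291,111),(260,204),(193,183)],.004,'wrist',load('w1'))
tooltarget([.456,.112,.25],np.radians(105))
E
```

```text
t 3.45 q [-5.080e-01  1.350e-01 -2.370e-01  1.199e+00 -1.000e-03 -7.720e-01] p [ 0.4441 -0.2472  0.2471] yaw y 105.14 f [-1.1  0.1  0.1] w 0.0849
cup [[ 0.43837794 -0.31634305  0.026     ]]
kdock mean [ 0.4375 -0.1483] size [ 85.3 123.2] long axis deg 173.6
yaw105 rotvec/45deg [-0.004 -0.001  0.   ] shift/.08 in cur frame [-0.037  4.301  1.293] after turn [-0.037  4.297  1.305]
yaw285 rotvec/45deg [3.996e+00 0.000e+00 1.000e-03] shift/.08 in cur frame [-0.037  4.301  1.293] after turn [-0.037 -4.297 -1.305]
```

View pics/w2.png

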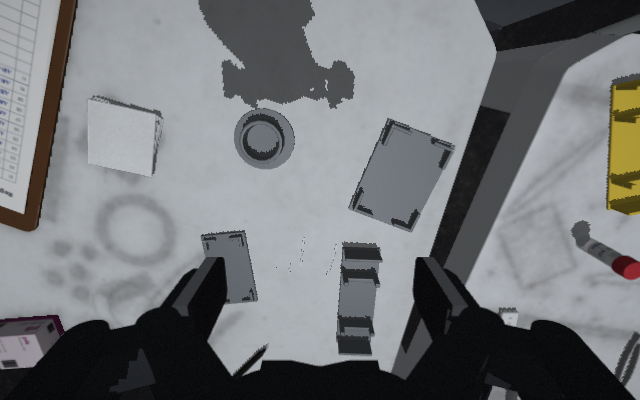

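Emit:
move_arm --pt "0 0 0 0 0.2 0.1 85" --pt "0 0 0 0 0.3 0.1 85" --pt "0 0 0 0 0.4 0.11 85" --pt "0 0 0 0 0.4 0.11 85" --pt "0 0 0 0 0.4 0.11 85" --pt "0 0 0 0 0.4 0.11 85" --pt "0 0 0 0 0.4 0.11 85" --pt "0 0 0 0 0.4 0.11 85" --pt "0 0 0 0 0.4 0.11 85" --pt "0 0 0 0 0.4 0.11 85" --pt "0 0 0 0 0.35 0.11 85" --pt "0 0 0 0 0.25 0.1 85"

```text
t: 4.5
position: [0.4548, 0.1146, 0.2474]
eef_rot: [0.701, -0.092, 0.701, 0.092]
ft_force: [0.6, -0.9, -0.2]
grip_width: 0.0849
```

```bash
python3 - <<'E'
from h import *
st=snap('w3')
im=cv2.imread('pics/w2.png')
cv2.imwrite('pics/c3.png',cv2.resize(im[90:240,180:480],None,fx=2.6,fy=2.6,interpolation=cv2.INTER_CUBIC))
E
```

```text
t 4.5 q [ 0.247  0.06  -0.32   1.191  0.    -0.013] p [0.4548 0.1146 0.2474] yaw y 104.89 f [ 0.6 -0.9 -0.2] w 0.0849
```

View pics/w3.png

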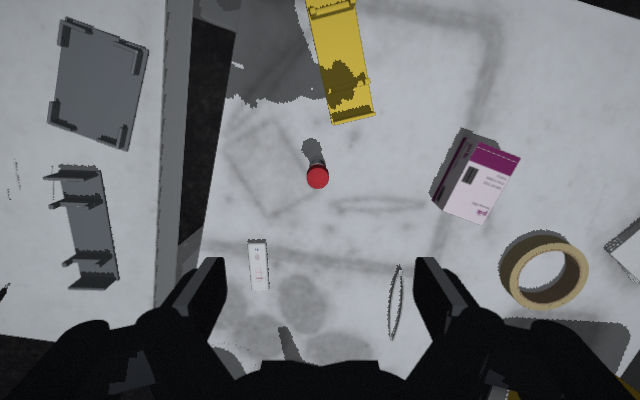

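View pics/c3.png

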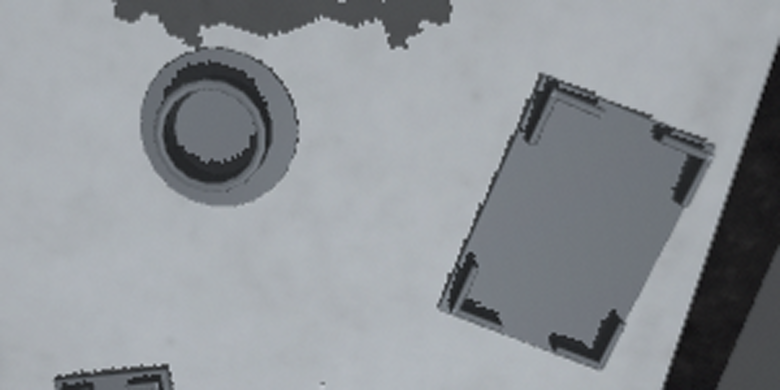

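```bash
python3 - <<'E'
from h import *
s2=load('w2');s3=load('w3')
f=lambda p:(np.array(p,float)+.5)/2.6-.5+np.array([180,90])
print('cup rim',unproj('wrist',f([(213,136)]),.026,s2),'foot',unproj('wrist',f([(220,126.5)]),.004,s2))
rect('kdock',f([(541,73),(713,148),(600,369),(439,308)]),.006,'wrist',s2)
im=cv2.imread('pics/w3.png').astype(int)
m=((im[:,:,2]>120)&(im[:,:,1]<60)&(im[:,:,0]<90)).astype(np.uint8); m[:,:200]=0; m[:,400:]=0
v,u=np.nonzero(m); print('cap px',u.min(),u.max(),v.min(),v.max(),u.mean(),v.mean())
print('vial',unproj('wrist',[(u.mean(),v.mean())],.07,s3))
rect('cass',[(248,240),(267,239),(269,289),(252,291)],.008,'wrist',s3)
rect('carton',[(477,143),(521,158),(481,224),(439,206)],.04,'wrist',s3)
P=unproj('wrist',[(399,264),(391,338)],.005,s3);d=P[1]-P[0];print('tw',P.mean(0),np.linalg.norm(d),np.degrees(np.arctan2(d[1],d[0]))%180)
E
```

```text
cup rim [[ 0.43548445 -0.31723008  0.026     ]] foot [[ 0.43446582 -0.31801615  0.004     ]]
kdock mean [ 0.438  -0.1484] size [ 86.8 119.1] long axis deg 174.2
cap px 307 328 168 188 317.29799426934096 177.73925501432666
vial [[0.45895269 0.11274022 0.07      ]]
cass mean [0.6098 0.0724] size [77.3 24.6] long axis deg 14.7
carton mean [0.4268 0.2908] size [55.7 83.6] long axis deg 171.6
tw [0.6198306 0.266144  0.005    ] 0.1198952185336829 13.590720212246083
```

```bash
python3 - <<'E'
from h import *
tooltarget([.458,.1125,.043],np.radians(105))
E
```

```text
yaw105 rotvec/45deg [ 0.     0.002 -0.003] shift/.08 in cur frame [ 2.554 -0.07   0.011] after turn [ 2.554 -0.064  0.014]
yaw285 rotvec/45deg [-4.e+00  5.e-03  2.e-03] shift/.08 in cur frame [ 2.554 -0.07   0.011] after turn [ 2.554  0.064 -0.014]
```

Emit:
move_arm --pt "0 0 0 0.2 -0.04 0 60" --pt "0 0 0 0.3 -0.03 0.01 60" --pt "0 0 0 0.3 0 0 60" --pt "0 0 0 0.3 0 0 60" --pt "0 0 0 0.3 0 0 60" --pt "0 0 0 0.2 0 0 60" --pt "0 0 0 0.1 0 0 60" --pt "0 0 0 0 0 0 60"

```text
t: 5.22
position: [0.4559, 0.1067, 0.1096]
eef_rot: [0.7, -0.092, 0.702, 0.091]
ft_force: [-0.6, -0.0, 0.7]
grip_width: 0.0603
```

```bash
python3 - <<'E'
from h import *
st=snap('w4')
im=cv2.imread('pics/w4.png')
tooltarget([.458,.1125,.043],np.radians(105),st)
E
```

```text
t 5.22 q [ 0.23   0.16  -0.537  0.877 -0.    -0.03 ] p [0.4559 0.1067 0.1096] yaw y 104.89 f [-0.6 -0.   0.7] w 0.0603
yaw105 rotvec/45deg [-0.002 -0.004  0.   ] shift/.08 in cur frame [0.833 0.063 0.047] after turn [0.833 0.063 0.044]
yaw285 rotvec/45deg [3.998 0.    0.007] shift/.08 in cur frame [0.833 0.063 0.047] after turn [ 0.833 -0.063 -0.044]
```

View pics/w4.png

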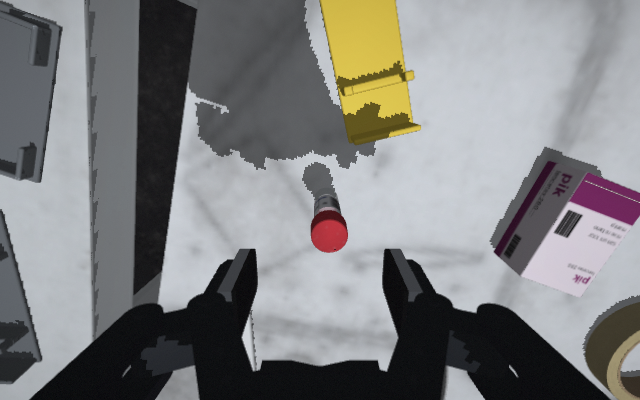

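```bash
python3 - <<'E'
from h import *
s=load('w4')
im=cv2.imread('pics/w4.png').astype(int)
m=((im[:,:,2]>110)&(im[:,:,1]<90)&(im[:,:,0]<100)).astype(np.uint8); m[:,:280]=0; m[:,380:]=0
v,u=np.nonzero(m); print(u.min(),u.max(),v.min(),v.max())
c=[(329,233)]
# top face ~ circle: project model
for X in [(.458,.1125),(.459,.1125),(.4575,.111)]:
    a=np.linspace(0,2*np.pi,40);P=np.c_[X[0]+.0115*np.cos(a),X[1]+.0115*np.sin(a),0*a+.072]
    p=proj('wrist',P,s);q=proj('wrist',P-[0,0,.016],s);print(X,p.min(0).round(),p.max(0).round(),q.min(0).round(),q.max(0).round())
E
```

```text
311 347 210 251
(0.458, 0.1125) [310. 217.] [348. 252.] [311. 208.] [346. 241.]
(0.459, 0.1125) [310. 219.] [347. 253.] [310. 210.] [345. 242.]
(0.4575, 0.111) [308. 216.] [346. 251.] [309. 207.] [344. 240.]
```

Estimate (0.458, 0.1125) fits the image closely (cap spans cols 311–347, rows 210–251). Descend.

Emit:
move_arm --pt "0 0 0 0.15 0.06 0.04 60" --pt "0 0 0 0.25 0 0 60" --pt "0 0 0 0.25 0 0 60" --pt "0 0 0 0.13 0 0 60" --pt "0 0 0 0.05 0 0 60" --pt "0 0 0 0 0 0 60" --pt "0 0 0 0 0 0 60"

```text
t: 5.85
position: [0.4599, 0.1131, 0.0459]
eef_rot: [0.701, -0.092, 0.701, 0.092]
ft_force: [0.8, -0.3, 0.7]
grip_width: 0.0596
```

```bash
python3 - <<'E'
from h import *
st=snap('w5')
tooltarget([.458,.1125,.043],np.radians(105),st)
E
```

```text
t 5.85 q [ 0.241  0.241 -0.607  0.722 -0.    -0.021] p [0.4599 0.1131 0.0459] yaw y 105.02 f [ 0.8 -0.3  0.7] w 0.0596
yaw105 rotvec/45deg [0.    0.001 0.   ] shift/.08 in cur frame [ 0.036 -0.002 -0.025] after turn [ 0.036 -0.002 -0.024]
yaw285 rotvec/45deg [-4.e+00 -0.e+00  2.e-03] shift/.08 in cur frame [ 0.036 -0.002 -0.025] after turn [0.036 0.002 0.024]
```

View pics/w5.png

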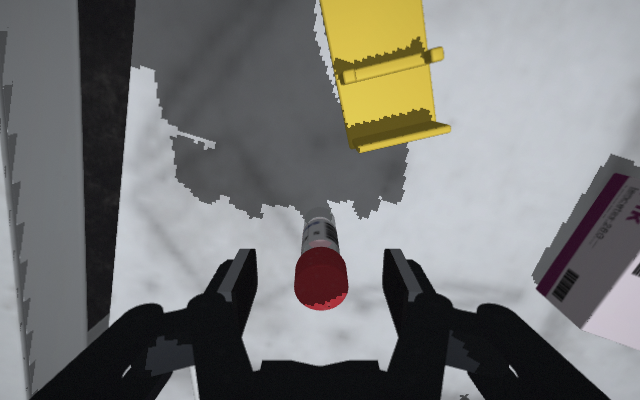

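Emit:
move_arm --pt "0 0 0 0.03 0 -0.02 40" --pt "0 0 0 0 0 0 15" --pt "0 0 0 0 0 0 15" --pt "0 0 0 0 0 0 15" --pt "0 0 0 0 0 0 15" --pt "0 0 0 0 0 0 15" --squeeze 30

```text
t: 6.4
position: [0.4579, 0.1127, 0.0429]
eef_rot: [0.701, -0.093, 0.701, 0.093]
ft_force: [-0.0, 0.5, 4.7]
grip_width: 0.0207
```

Emit:
move_arm --pt "0 0 0 0 0 0 15" --pt "0 0 0 0 0 0 15" --pt "0 0 0 -0.15 0 0 15" --pt "0 0 0 -0.25 0 0 15" --pt "0 0 0 -0.3 0 0 15" --pt "0 0 0 -0.3 0 0 15" --pt "0 0 0 -0.2 0 0 15" --pt "0 0 0 -0.1 0 0 15"

```text
t: 7.07
position: [0.4585, 0.1129, 0.1485]
eef_rot: [0.702, -0.092, 0.7, 0.093]
ft_force: [0.2, -0.1, -0.6]
grip_width: 0.0214
```

```bash
python3 - <<'E'
from h import *
st=snap('w6')
tooltarget([.436,-.317,.15],np.radians(105),st)
E
```

```text
t 7.07 q [ 0.241  0.126 -0.48   0.962  0.    -0.021] p [0.4585 0.1129 0.1485] yaw y 105.05 f [ 0.2 -0.1 -0.6] w 0.0214
yaw105 rotvec/45deg [0.001 0.003 0.   ] shift/.08 in cur frame [-0.023 -5.116 -1.667] after turn [-0.019 -5.118 -1.663]
yaw285 rotvec/45deg [-3.999 -0.     0.005] shift/.08 in cur frame [-0.023 -5.116 -1.667] after turn [-0.019  5.118  1.663]
```

View pics/w6.png

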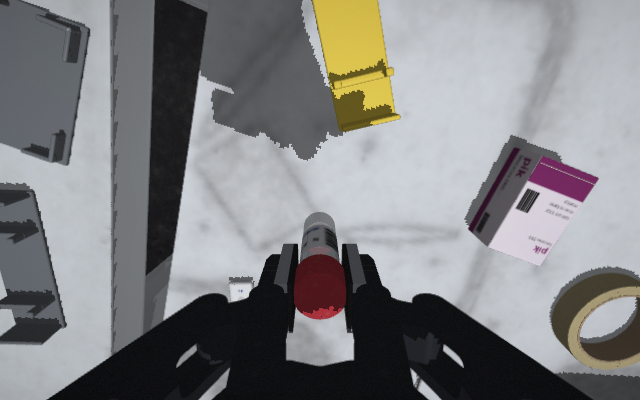

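Emit:
move_arm --pt "0 0 0 0 -0.15 -0.05 15" --pt "0 0 0 0 -0.3 -0.1 15" --pt "0 0 0 0 -0.4 -0.13 15" --pt "0 0 0 0 -0.45 -0.15 15" --pt "0 0 0 0 -0.45 -0.15 15" --pt "0 0 0 0 -0.45 -0.15 15" --pt "0 0 0 0 -0.45 -0.15 15" --pt "0 0 0 0 -0.45 -0.15 15" --pt "0 0 0 0 -0.45 -0.15 15" --pt "0 0 0 0 -0.45 -0.15 15" --pt "0 0 0 0 -0.45 -0.15 15" --pt "0 0 0 0 -0.35 -0.12 15"

```text
t: 8.12
position: [0.4325, -0.2938, 0.145]
eef_rot: [0.701, -0.092, 0.702, 0.092]
ft_force: [0.5, 0.4, -0.0]
grip_width: 0.0213
```

Emit:
move_arm --pt "0 0 0 0 -0.2 -0.1 15" --pt "0 0 0 0 -0.1 -0.05 15" --pt "0 0 0 0 0 0 15" --pt "0 0 0 0 0 0 15"

```text
t: 8.45
position: [0.4276, -0.3169, 0.1455]
eef_rot: [0.701, -0.092, 0.701, 0.093]
ft_force: [0.1, 0.1, -1.2]
grip_width: 0.021
```

```bash
python3 - <<'E'
from h import *
st=snap('w7')
tooltarget([.436,-.317,.15],np.radians(105),st)
E
```

```text
t 8.45 q [-0.638  0.24  -0.346  0.986  0.001 -0.9  ] p [ 0.4276 -0.3169  0.1455] yaw y 105.02 f [ 0.1  0.1 -1.2] w 0.021
yaw105 rotvec/45deg [ 0.    -0.001 -0.003] shift/.08 in cur frame [-0.057 -0.029  0.101] after turn [-0.057 -0.029  0.101]
yaw285 rotvec/45deg [-4.e+00  4.e-03 -2.e-03] shift/.08 in cur frame [-0.057 -0.029  0.101] after turn [-0.057  0.029 -0.101]
```

View pics/w7.png

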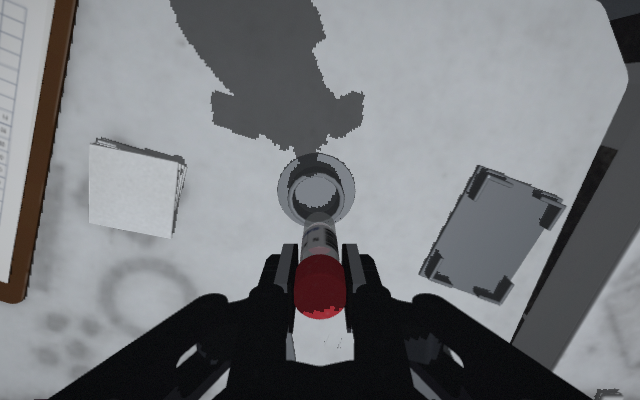

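```bash
python3 - <<'E'
from h import *
s=load('w7')
im=cv2.imread('pics/w7.png'); cv2.imwrite('pics/c7.png',cv2.resize(im[140:330,250:390],None,fx=4,fy=4,interpolation=cv2.INTER_CUBIC)[:600])
print(unproj('wrist',[(316.5,195.5)],.026,s),unproj('wrist',[(316,189.5)],.004,s))
a=np.linspace(0,2*np.pi,60)
for X in [(.436,-.317),(.434,-.317)]:
  for r,z in [(.036,.004),(.02,.026),(.022,.026)]:
    p=proj('wrist',np.c_[X[0]+r*np.cos(a),X[1]+r*np.sin(a),0*a+z],s);print(X,r,p.min(0).round(1),p.max(0).round(1))
E
```

```text
[[ 0.43245156 -0.31864147  0.026     ]] [[ 0.43370055 -0.3189386   0.004     ]]
(0.436, -0.317) 0.036 [278.1 153.3] [356.7 228.6]
(0.436, -0.317) 0.02 [293.8 177. ] [340.8 221.6]
(0.436, -0.317) 0.022 [291.5 174.7] [343.1 223.8]
(0.434, -0.317) 0.036 [278.6 151.1] [357.3 226.7]
(0.434, -0.317) 0.02 [294.4 174.7] [341.4 219.6]
(0.434, -0.317) 0.022 [292.  172.4] [343.8 221.7]
```

View pics/c7.png

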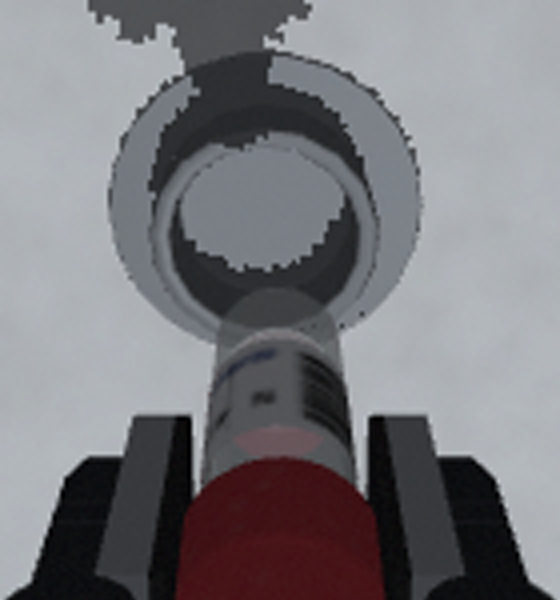

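Emit:
move_arm --pt "0 0 0 0 -0.04 0.09 15" --pt "0 0 0 0.1 0 0 15" --pt "0 0 0 0.2 0 0 15" --pt "0 0 0 0.25 0 0 15" --pt "0 0 0 0.25 0 0 15" --pt "0 0 0 0.2 0 0 15" --pt "0 0 0 0.1 0 0 15" --pt "0 0 0 0.05 0 0 15" --pt "0 0 0 0 0 0 15" --pt "0 0 0 0 0 0 15"

```text
t: 9.33
position: [0.4366, -0.3189, 0.055]
eef_rot: [0.701, -0.093, 0.701, 0.093]
ft_force: [0.2, -0.2, 0.4]
grip_width: 0.021
```

```bash
python3 - <<'E'
from h import *
st=snap('w8')
tooltarget([.435,-.318,.0475],np.radians(105),st)
E
```

```text
t 9.33 q [-0.631  0.34  -0.441  0.789  0.    -0.894] p [ 0.4366 -0.3189  0.055 ] yaw y 105.08 f [ 0.2 -0.2  0.4] w 0.021
yaw105 rotvec/45deg [0.002 0.001 0.001] shift/.08 in cur frame [ 0.094  0.016 -0.016] after turn [ 0.094  0.016 -0.016]
yaw285 rotvec/45deg [-3.998e+00 -1.000e-03  1.000e-03] shift/.08 in cur frame [ 0.094  0.016 -0.016] after turn [ 0.094 -0.016  0.016]
```

View pics/w8.png

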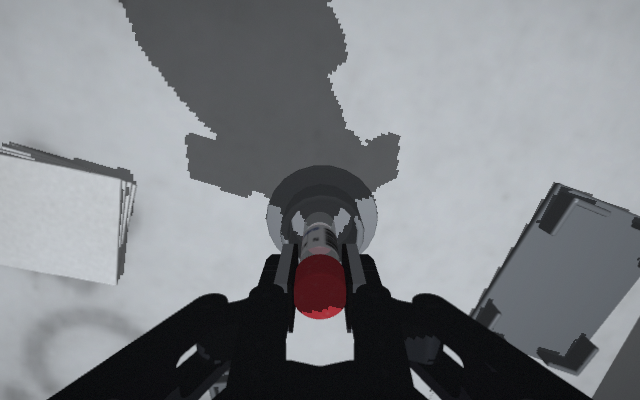

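Vial is inside the cup bore (bore centre ≈ (322,215), vial column 320). Lower the remaining few mm.

Emit:
move_arm --pt "0 0 0 0.04 0.01 -0.01 15" --pt "0 0 0 0.03 0 0 15" --pt "0 0 0 0.02 0 0 15" --pt "0 0 0 0 0 0 15" --pt "0 0 0 0 0 0 15"

```text
t: 9.8
position: [0.435, -0.3184, 0.0473]
eef_rot: [0.701, -0.093, 0.701, 0.093]
ft_force: [-0.3, -0.5, -0.4]
grip_width: 0.0213
```

Emit:
move_arm --pt "0 0 0 0.01 0 0 15" --pt "0 0 0 0.01 0 0 15" --pt "0 0 0 0 0 0 15"

```text
t: 10.05
position: [0.4358, -0.3187, 0.0469]
eef_rot: [0.702, -0.093, 0.7, 0.092]
ft_force: [-2.5, 1.6, 8.8]
grip_width: 0.0216
```

Emit:
move_arm --pt "0 0 0 -0.01 0 0 25" --pt "0 0 0 0 0 0 35" --pt "0 0 0 0 0 0 45" --pt "0 0 0 0 0 0 50" --pt "0 0 0 0 0 0 50" --pt "0 0 0 -0.1 0 0 50" --pt "0 0 0 -0.2 0 0 50" --pt "0 0 0 -0.3 0 0 50" --pt "0 0 0 -0.4 0 0 60" --pt "0 0 0 -0.4 0 0 70" --pt "0 0 0 -0.4 0 0 85" --pt "0 0 0 -0.4 0 0 85"

```text
t: 11.05
position: [0.4348, -0.3182, 0.2247]
eef_rot: [0.701, -0.093, 0.701, 0.092]
ft_force: [0.2, -0.4, 0.5]
grip_width: 0.0848
```

```bash
python3 - <<'E'
from h import *
st=snap('w9')
tooltarget([.60,.045,.23],np.radians(106),st)
E
```

```text
t 11.05 q [-0.632  0.201 -0.209  1.161  0.    -0.894] p [ 0.4348 -0.3182  0.2247] yaw y 105.05 f [ 0.2 -0.4  0.5] w 0.0848
yaw106 rotvec/45deg [-0.021  0.     0.   ] shift/.08 in cur frame [-0.067  3.848  3.173] after turn [-0.067  3.795  3.237]
yaw286 rotvec/45deg [ 3.979e+00  1.000e-03 -0.000e+00] shift/.08 in cur frame [-0.067  3.848  3.173] after turn [-0.067 -3.795 -3.237]
```

View pics/w9.png

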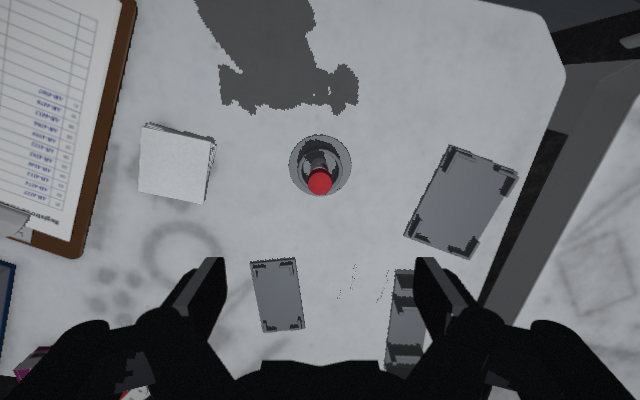

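Emit:
move_arm --pt "0 0 0 0 0.12 0.1 85" --pt "0 0 0 0.02 0.25 0.2 85" --pt "0 0 0 0.02 0.33 0.27 85" --pt "0 0 0 0.03 0.36 0.3 85" --pt "0 0 0 0.03 0.36 0.3 85" --pt "0 0 0 0.03 0.36 0.3 85" --pt "0 0 0 0.03 0.36 0.3 85" --pt "0 0 0 0.03 0.36 0.3 85" --pt "0 0 0 0.03 0.36 0.3 85" --pt "0 0 0 0.03 0.36 0.3 85" --pt "0 0 0 0.03 0.36 0.3 85" --pt "0 0 0 0 0.33 0.25 85"

```text
t: 12.1
position: [0.6023, 0.0534, 0.1986]
eef_rot: [0.7, -0.093, 0.702, 0.093]
ft_force: [-0.0, 0.2, 0.3]
grip_width: 0.0852
```

Emit:
move_arm --pt "-0.02 0 0 0 0.2 0.12 85" --pt "0 0 0 0 0.05 0.04 70" --pt "0 0 0 0 0 0 60" --pt "0 0 0 0 0 0 60"

```text
t: 12.43
position: [0.6089, 0.073, 0.1994]
eef_rot: [0.7, -0.098, 0.701, 0.098]
ft_force: [0.2, -1.0, -0.5]
grip_width: 0.06
```

```bash
python3 - <<'E'
from h import *
st=snap('w10')
im=cv2.imread('pics/w10.png')
cv2.imwrite('pics/c10.png',cv2.resize(im[130:250,240:400],None,fx=5,fy=5,interpolation=cv2.INTER_CUBIC))
E
```

```text
t 12.43 q [ 0.12   0.353 -0.065  1.154 -0.    -0.159] p [0.6089 0.073  0.1994] yaw y 105.95 f [ 0.2 -1.  -0.5] w 0.06
```

View pics/w10.png

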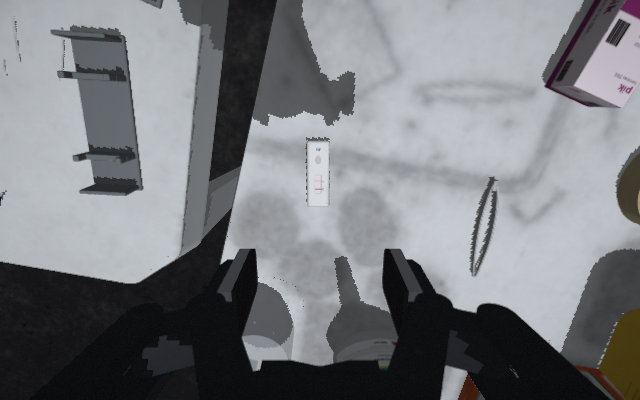

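View pics/c10.png

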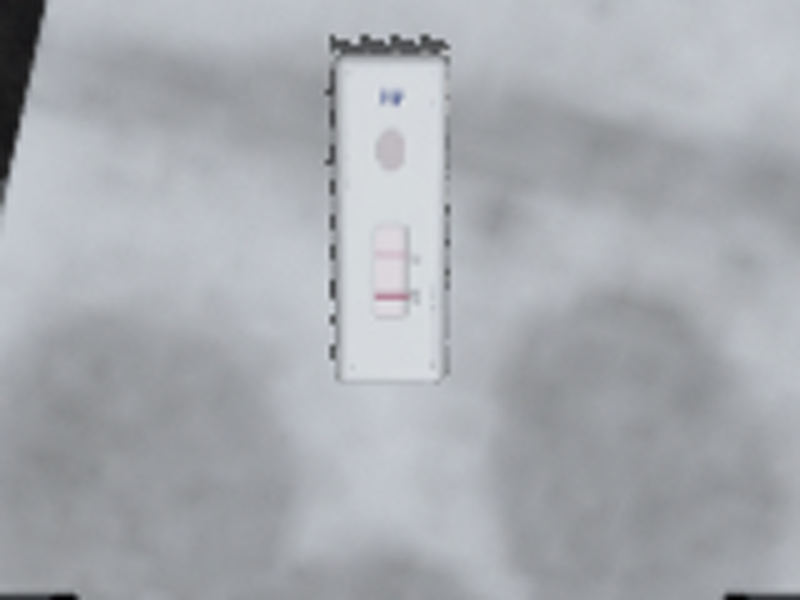

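```bash
python3 - <<'E'
from h import *
s=load('w10')
f=lambda p:(np.array(p,float)+.5)/5-.5+np.array([240,130])
rect('cass',f([(337,57),(447,57),(443,381),(337,381)]),.008,'wrist',s)
P=np.array([[-36,-12],[36,-12],[36,12],[-36,12]])/1000
for c,a in [((.610,.0715),16),((.6115,.0725),15.5),((.611,.072),15)]:
    a=np.radians(a);M=np.array([[np.cos(a),-np.sin(a)],[np.sin(a),np.cos(a)]])
    Q=np.c_[P@M.T+c,[.008]*4]; print(((proj('wrist',Q,s)-[240,130]+.5)*5-.5).round())
g=load('w9')
print(st:=None)
E
```

```text
cass mean [0.6126 0.0714] size [70.4 23.1] long axis deg 15.5
[[336.  41.]
 [340. 374.]
 [450. 374.]
 [453.  40.]]
[[340.  48.]
 [341. 381.]
 [451. 382.]
 [457.  49.]]
[[340.  45.]
 [338. 378.]
 [448. 380.]
 [457.  47.]]
None
```

Emit:
move_arm --pt "0 0 0 0.15 -0.03 0.04 36" --pt "0 0 0 0.3 0 0 36" --pt "0 0 0 0.35 0 0 36" --pt "0 0 0 0.35 0 0 36" --pt "0 0 0 0.35 0 0 36" --pt "0 0 0 0.3 0 0 36" --pt "0 0 0 0.2 0 0 36" --pt "0 0 0 0.15 0 0 36" --pt "0 0 0 0.05 0 0 36" --pt "0 0 0 0 0 0 36" --pt "0 0 0 0 0 0 36"

```text
t: 13.4
position: [0.614, 0.0714, 0.0247]
eef_rot: [0.701, -0.098, 0.7, 0.098]
ft_force: [0.1, -0.4, 0.1]
grip_width: 0.0359
```

```bash
python3 - <<'E'
from h import *
s=snap('w11')
tooltarget([.6125,.0715,.008],np.radians(105.7),s)
P=np.array([[-36,-12],[36,-12],[36,12],[-36,12]])/1000
c=(.6125,.0715);a=np.radians(15.7);M=np.array([[np.cos(a),-np.sin(a)],[np.sin(a),np.cos(a)]])
print(proj('wrist',np.c_[P@M.T+c,[.008]*4],s).round())
E
```

```text
t 13.4 q [ 0.116  0.498 -0.275  0.798 -0.    -0.162] p [0.614  0.0714 0.0247] yaw y 105.91 f [ 0.1 -0.4  0.1] w 0.0359
yaw106 rotvec/45deg [0.005 0.001 0.   ] shift/.08 in cur frame [ 0.209  0.007 -0.018] after turn [ 0.209  0.006 -0.018]
yaw286 rotvec/45deg [-3.995e+00 -0.000e+00  2.000e-03] shift/.08 in cur frame [ 0.209  0.007 -0.018] after turn [ 0.209 -0.006  0.018]
[[298. 177.]
 [300. 299.]
 [342. 299.]
 [346. 178.]]
```

View pics/w11.png

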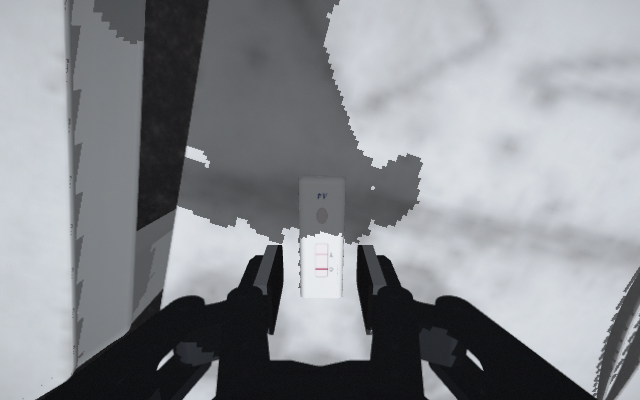

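Emit:
move_arm --pt "0 0 0 0.08 0.01 -0.02 34" --pt "0 0 0 0.08 0 0 34" --pt "0 0 0 0.05 0 0 34" --pt "0 0 0 0 0 0 34" --pt "0 0 0 0 0 0 34"

```text
t: 13.87
position: [0.6113, 0.0721, 0.0069]
eef_rot: [0.7, -0.098, 0.701, 0.098]
ft_force: [-0.1, 0.6, 0.5]
grip_width: 0.0339
```

Emit:
move_arm --pt "0 0 0 0.03 0 0.01 30" --pt "0 0 0 0.01 0 0 30" --pt "0 0 0 0 0 0 30" --pt "0 0 0 0 0 0 30"

```text
t: 14.2
position: [0.6125, 0.0723, 0.0041]
eef_rot: [0.7, -0.098, 0.7, 0.098]
ft_force: [-0.2, -0.1, 0.4]
grip_width: 0.0297
```

Emit:
move_arm --pt "0 0 0 0 0 0 26" --pt "0 0 0 0 0 0 15" --pt "0 0 0 0 0 0 15" --pt "0 0 0 0 0 0 15" --pt "0 0 0 0 0 0 15" --squeeze 30

```text
t: 14.62
position: [0.6127, 0.0724, 0.0044]
eef_rot: [0.7, -0.098, 0.7, 0.098]
ft_force: [-0.3, -0.2, 2.6]
grip_width: 0.0226
```

Emit:
move_arm --pt "0 0 0 -0.05 0 0 15" --pt "0 0 0 -0.15 0 0 15" --pt "0 0 0 -0.25 0 0 15" --pt "0 0 0 -0.3 0 0 15" --pt "0 0 0 -0.3 0 0 15" --pt "0 0 0 -0.3 0 0 15" --pt "0 0 0 -0.2 0 0 15" --pt "0 0 0 -0.1 0 0 15" --pt "0 0 0 0 0 0 15"

```text
t: 15.37
position: [0.614, 0.0725, 0.139]
eef_rot: [0.702, -0.098, 0.699, 0.098]
ft_force: [0.2, -0.4, -0.8]
grip_width: 0.0225
```

```bash
python3 - <<'E'
from h import *
s=snap('w12')
im=cv2.imread('pics/w9.png')
cv2.imwrite('pics/c9.png',cv2.resize(im[250:340,230:320],None,fx=6,fy=6,interpolation=cv2.INTER_CUBIC))
tooltarget([.615,-.3265,.14],np.radians(111.6),s)
E
```

```text
t 15.37 q [ 0.118  0.393 -0.15   1.024 -0.    -0.161] p [0.614  0.0725 0.139 ] yaw y 105.94 f [ 0.2 -0.4 -0.8] w 0.0225
yaw112 rotvec/45deg [-0.126  0.005  0.001] shift/.08 in cur frame [-0.015 -4.799 -1.358] after turn [-0.013 -4.642 -1.824]
yaw292 rotvec/45deg [ 3.874e+00  2.000e-03 -8.000e-03] shift/.08 in cur frame [-0.015 -4.799 -1.358] after turn [-0.013  4.642  1.824]
```

View pics/w12.png

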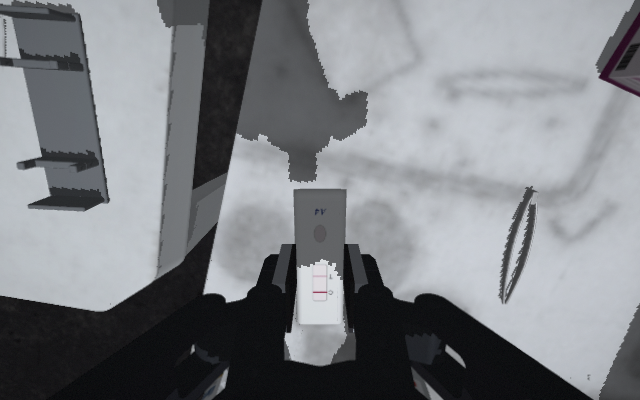

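View pics/c9.png

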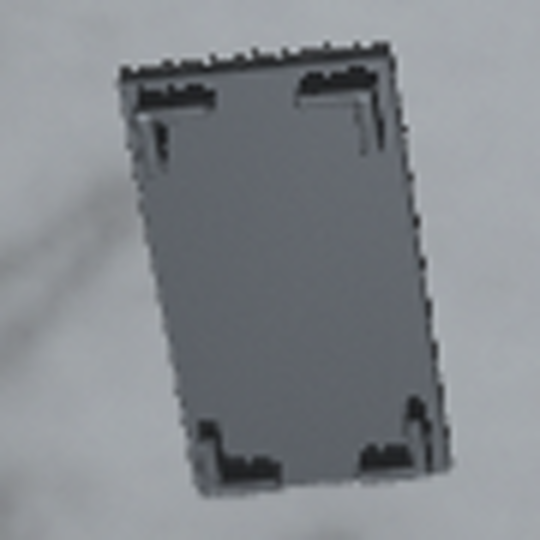

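```bash
python3 - <<'E'
from h import *
s9=load('w9')
f=lambda p:(np.array(p,float)+.5)/6-.5+np.array([230,250])
rect('cdock',f([(122,75),(392,52),(450,470),(202,494)]),.006,'wrist',s9)
s=load('w12');P=unproj('wrist',[(294,189),(347,189),(344,325),(298,325)],s['position'][2]+.0037,s);
print(rot(s['eef_rot']).T@(P.mean(0)-s['position']))
rect('cass',[(294,189),(347,189),(344,325),(298,325)],s['position'][2]+.0037,'wrist',s)
E
```

```text
cdock mean [ 0.6152 -0.3256] size [105.9  56.6] long axis deg 21.0
[-3.70321237e-03 -4.52530255e-05 -7.67688959e-04]
cass mean [0.6132 0.0722] size [73.3 23.8] long axis deg 16.2
```

Emit:
move_arm --pt "-0.12 0 0 0 0 0 15" --pt "0 0 0 0 -0.15 -0.05 15" --pt "0 0 0 0 -0.3 -0.12 15" --pt "0 0 0 0 -0.42 -0.16 15" --pt "0 0 0 0 -0.45 -0.18 15" --pt "0 0 0 0 -0.45 -0.18 15" --pt "0 0 0 0 -0.45 -0.18 15" --pt "0 0 0 0 -0.45 -0.18 15" --pt "0 0 0 0 -0.45 -0.18 15" --pt "0 0 0 0 -0.45 -0.18 15" --pt "0 0 0 0 -0.45 -0.18 15" --pt "0 0 0 0 -0.35 -0.12 15"

```text
t: 16.42
position: [0.6103, -0.3067, 0.1344]
eef_rot: [0.694, -0.129, 0.696, 0.13]
ft_force: [-0.0, -0.2, -1.0]
grip_width: 0.0222
```

Emit:
move_arm --pt "0 0 0 0 -0.2 -0.08 15" --pt "0 0 0 0 -0.08 -0.02 15" --pt "0 0 0 0 0 0 15" --pt "0 0 0 0 0 0 15"

```text
t: 16.75
position: [0.6126, -0.3258, 0.1353]
eef_rot: [0.695, -0.13, 0.695, 0.131]
ft_force: [0.4, 0.6, 0.5]
grip_width: 0.0228
```

```bash
python3 - <<'E'
from h import *
s=snap('w13')
im=cv2.imread('pics/w13.png')
cv2.imwrite('pics/c13.png',cv2.resize(im[130:330,220:420],None,fx=3,fy=3,interpolation=cv2.INTER_CUBIC))
tooltarget([.615,-.326,.14],np.radians(111.3),s)
E
```

```text
t 16.75 q [-4.890e-01  5.380e-01  6.800e-02  1.102e+00  1.000e-03 -8.610e-01] p [ 0.6126 -0.3258  0.1353] yaw y 111.33 f [0.4 0.6 0.5] w 0.0228
yaw111 rotvec/45deg [ 0.001 -0.001 -0.002] shift/.08 in cur frame [-0.058 -0.013  0.027] after turn [-0.058 -0.013  0.027]
yaw291 rotvec/45deg [-3.999e+00  3.000e-03 -1.000e-03] shift/.08 in cur frame [-0.058 -0.013  0.027] after turn [-0.058  0.013 -0.027]
```

View pics/c13.png

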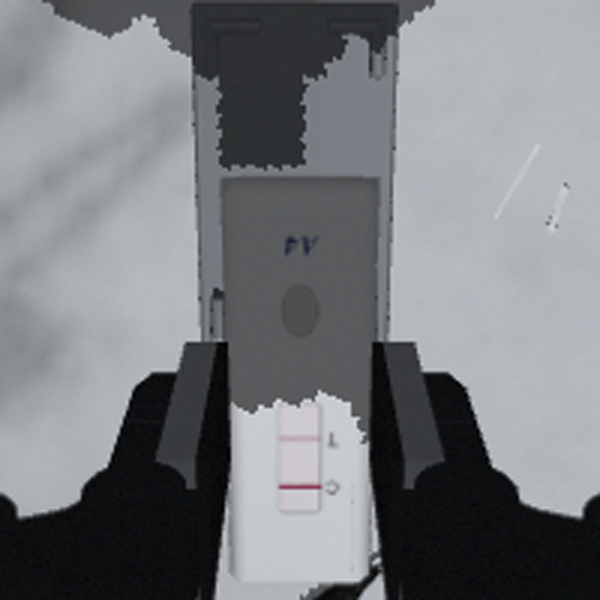

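```bash
python3 - <<'E'
from h import *
s=load('w13')
P=np.array([[-53,-29],[53,-29],[53,29],[-53,29]])/1000
for c,a in [((.615,-.326),21.3),((.614,-.327),21.3),((.615,-.326),22)]:
    a=np.radians(a);M=np.array([[np.cos(a),-np.sin(a)],[np.sin(a),np.cos(a)]])
    Q=np.c_[P@M.T+c,[.004]*4]; print(((proj('wrist',Q,s)-[220,130]+.5)*3-.5).round())
E
```

```text
[[193.  -5.]
 [204. 343.]
 [391. 343.]
 [402.  -5.]]
[[190. -10.]
 [202. 339.]
 [389. 339.]
 [400. -10.]]
[[190.  -4.]
 [206. 344.]
 [393. 342.]
 [400.  -6.]]
```

Emit:
move_arm --pt "0 0 0 0.1 -0.01 0.05 15" --pt "0 0 0 0.2 0 0 15" --pt "0 0 0 0.3 0 0 15" --pt "0 0 0 0.3 0 0 15" --pt "0 0 0 0.25 0 0 15" --pt "0 0 0 0.15 0 0 15" --pt "0 0 0 0.1 0 0 15" --pt "0 0 0 0 0 0 15" --pt "0 0 0 0 0 0 15"

```text
t: 17.55
position: [0.6174, -0.3257, 0.0244]
eef_rot: [0.695, -0.131, 0.695, 0.131]
ft_force: [0.7, -0.3, 0.2]
grip_width: 0.0226
```

```bash
python3 - <<'E'
from h import *
s=snap('w14')
tooltarget([.6165,-.326,.0087],np.radians(111.3),s)
E
```

```text
t 17.55 q [-0.485  0.629 -0.048  0.894  0.    -0.859] p [ 0.6174 -0.3257  0.0244] yaw y 111.38 f [ 0.7 -0.3  0.2] w 0.0226
yaw111 rotvec/45deg [0.002 0.    0.   ] shift/.08 in cur frame [ 0.197  0.001 -0.012] after turn [ 0.197  0.001 -0.012]
yaw291 rotvec/45deg [-3.998 -0.     0.   ] shift/.08 in cur frame [ 0.197  0.001 -0.012] after turn [ 0.197 -0.001  0.012]
```

View pics/w14.png

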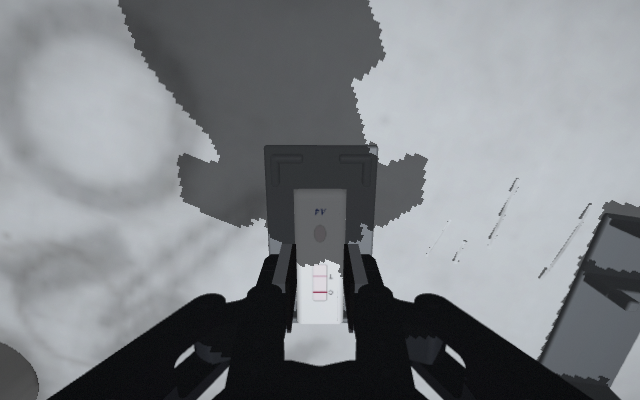

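Cassette is centred between the ribs (ribs at cols 271/368, cassette 294–347). Lower to the plate.

Emit:
move_arm --pt "0 0 0 0.06 0 0 15" --pt "0 0 0 0.06 0 0 15" --pt "0 0 0 0.03 0 0 15" --pt "0 0 0 0.02 0 0 15" --pt "0 0 0 0 0 0 15" --pt "0 0 0 0 0 0 15" --pt "0 0 0 0 0 0 15"

```text
t: 18.18
position: [0.6171, -0.3262, 0.0106]
eef_rot: [0.695, -0.131, 0.695, 0.131]
ft_force: [0.1, 0.4, -0.3]
grip_width: 0.0227
```

Emit:
move_arm --pt "0 0 0 0.015 0 0 15" --pt "0 0 0 0.01 0 0 15" --pt "0 0 0 0 0 0 15" --pt "0 0 0 0 0 0 15"

```text
t: 18.52
position: [0.617, -0.3261, 0.0085]
eef_rot: [0.695, -0.131, 0.695, 0.131]
ft_force: [-0.4, 0.4, -0.1]
grip_width: 0.0223
```

Emit:
move_arm --pt "0 0 0 0.005 0 0 15" --pt "0 0 0 0 0 0 26" --pt "0 0 0 0 0 0 30" --pt "0 0 0 0 0 0 34" --pt "0 0 0 0 0 0 34" --pt "0 0 0 -0.1 0 0 34" --pt "0 0 0 -0.3 0 0 40" --pt "0 0 0 -0.4 0 0 60" --pt "0 0 0 -0.45 0 0 85" --pt "0 0 0 -0.45 0 0 85" --pt "0 0 0 -0.45 0 0 85" --pt "0 0 0 -0.3 0 0 85"

```text
t: 19.52
position: [0.618, -0.3266, 0.2092]
eef_rot: [0.696, -0.132, 0.694, 0.13]
ft_force: [1.3, -0.7, 0.7]
grip_width: 0.0851
```

```bash
python3 - <<'E'
from h import *
s=snap('w15')
tooltarget([.4265,.290,.21],np.radians(83.5),s)
E
```

```text
t 19.52 q [-0.486  0.51   0.192  1.248 -0.    -0.859] p [ 0.618  -0.3266  0.2092] yaw y 111.35 f [ 1.3 -0.7  0.7] w 0.0851
yaw84 rotvec/45deg [0.619 0.005 0.003] shift/.08 in cur frame [-0.037  8.05   0.576] after turn [-0.01   7.388 -3.251]
yaw264 rotvec/45deg [-3.381 -0.005  0.007] shift/.08 in cur frame [-0.037  8.05   0.576] after turn [-0.01  -7.388  3.251]
```

View pics/w15.png

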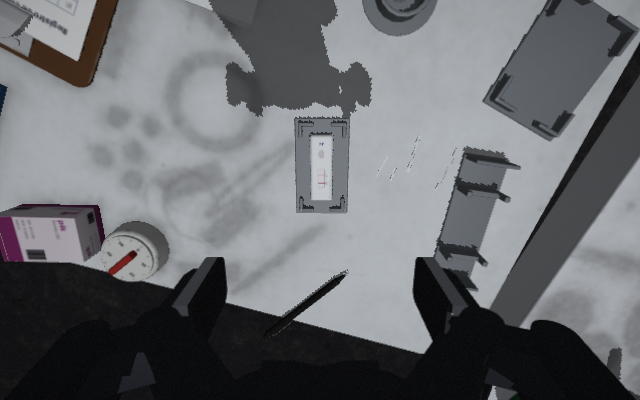

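Emit:
move_arm --pt "0.155 0 0 0 0 0 85" --pt "0.155 0 0 0 0 0 85" --pt "0.155 0 0 0 0 0 85" --pt "0.155 0 0 0 0 0 85" --pt "0 0 0 0 0.15 -0.06 85" --pt "0 0 0 0 0.3 -0.14 85" --pt "0 0 0 0 0.42 -0.18 85" --pt "0 0 0 0 0.45 -0.2 85" --pt "0 0 0 0 0.45 -0.2 85" --pt "0 0 0 0 0.45 -0.2 85" --pt "0 0 0 0 0.45 -0.2 85" --pt "0 0 0 0 0.45 -0.2 85"

```text
t: 20.57
position: [0.5349, -0.064, 0.2045]
eef_rot: [0.706, 0.041, 0.706, -0.041]
ft_force: [0.4, 1.0, -0.2]
grip_width: 0.0851
```

Emit:
move_arm --pt "0 0 0 0 0.45 -0.2 85" --pt "0 0 0 0 0.45 -0.2 85" --pt "0 0 0 0 0.45 -0.2 85" --pt "0 0 0 0 0.45 -0.2 85" --pt "0 0 0 0 0.45 -0.2 85" --pt "0 0 0 0 0.45 -0.2 85" --pt "0 0 0 0 0.45 -0.2 85" --pt "0 0 0 0 0.45 -0.2 85" --pt "0 0 0 0 0.4 -0.17 85" --pt "0 0 0 0 0.25 -0.1 85" --pt "0 0 0 0 0 0 85" --pt "0 0 0 0 0 0 85"

```text
t: 21.57
position: [0.4255, 0.2902, 0.2043]
eef_rot: [0.706, 0.039, 0.706, -0.04]
ft_force: [0.6, -0.8, -0.0]
grip_width: 0.0849
```

```bash
python3 - <<'E'
from h import *
s=snap('w16')
tooltarget([.4265,.290,.21],np.radians(83.5),s)
im=cv2.imread('pics/w16.png')
cv2.imwrite('pics/c16.png',cv2.resize(im[100:260,240:400],None,fx=3.7,fy=3.7,interpolation=cv2.INTER_CUBIC))
E
```

```text
t 21.57 q [ 0.599  0.167 -0.297  1.106 -0.     0.71 ] p [0.4255 0.2902 0.2043] yaw y 83.60 f [ 0.6 -0.8 -0. ] w 0.0849
yaw84 rotvec/45deg [0.002 0.    0.   ] shift/.08 in cur frame [-0.071 -0.001  0.013] after turn [-0.071 -0.001  0.013]
yaw264 rotvec/45deg [-3.998e+00 -0.000e+00  1.000e-03] shift/.08 in cur frame [-0.071 -0.001  0.013] after turn [-0.071  0.001 -0.013]
```

View pics/w16.png

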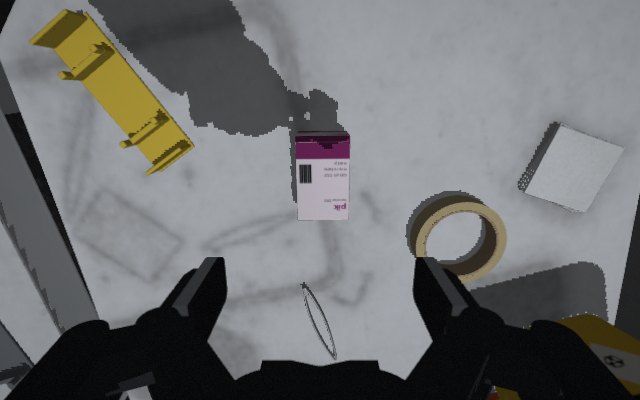

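View pics/c16.png

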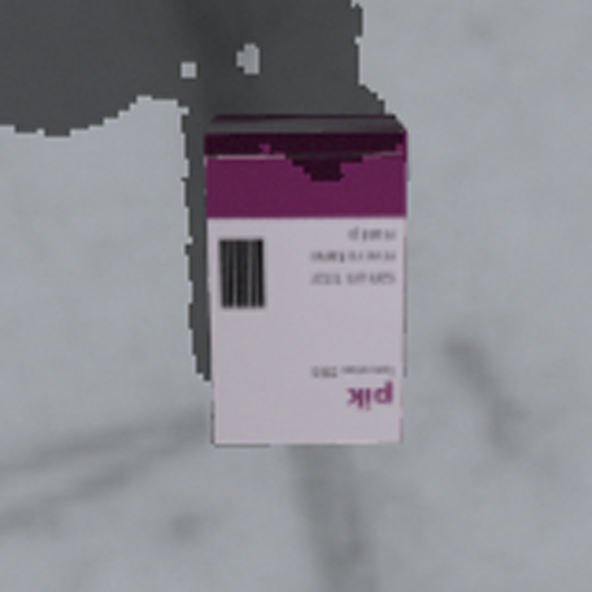

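```bash
python3 - <<'E'
from h import *
s=load('w16')
f=lambda p:(np.array(p,float)+.5)/3.7-.5+np.array([240,100])
rect('carton',f([(205,134),(407,131),(403,443),(214,446)]),.04,'wrist',s)
P=np.array([[-43,-27],[43,-27],[43,27],[-43,27]])/1000
for c,a in [((.4265,.29),173.5),((.427,.2905),172.5)]:
    a=np.radians(a);M=np.array([[np.cos(a),-np.sin(a)],[np.sin(a),np.cos(a)]])
    Q=np.c_[P@M.T+c,[.04]*4]; print(((proj('wrist',Q,s)-[240,100]+.5)*3.7-.5).round())
    tooltarget([*c,.03],a-np.pi/2,s)
E
```

```text
carton mean [0.4279 0.2923] size [52.  84.9] long axis deg 174.2
[[396. 443.]
 [405. 126.]
 [192. 125.]
 [199. 442.]]
yaw84 rotvec/45deg [0.002 0.    0.   ] shift/.08 in cur frame [ 2.179 -0.     0.012] after turn [ 2.179e+00 -1.000e-03  1.300e-02]
yaw264 rotvec/45deg [-3.998e+00 -0.000e+00  1.000e-03] shift/.08 in cur frame [ 2.179 -0.     0.012] after turn [ 2.179e+00  1.000e-03 -1.300e-02]
[[395. 446.]
 [410. 130.]
 [197. 125.]
 [199. 442.]]
yaw83 rotvec/45deg [0.024 0.    0.   ] shift/.08 in cur frame [2.179 0.007 0.017] after turn [2.179 0.007 0.018]
yaw262 rotvec/45deg [-3.976e+00 -0.000e+00  1.000e-03] shift/.08 in cur frame [2.179 0.007 0.017] after turn [ 2.179 -0.007 -0.018]
```

Emit:
move_arm --pt "-0.013 0 0 0.15 0.02 0.03 85" --pt "0 0 0 0.3 0 0 85" --pt "0 0 0 0.35 0 0 85" --pt "0 0 0 0.35 0 0 85" --pt "0 0 0 0.35 0 0 85" --pt "0 0 0 0.3 0 0 85" --pt "0 0 0 0.2 0 0 85" --pt "0 0 0 0.1 0 0 85" --pt "0 0 0 0 0 0 85" --pt "0 0 0 0 0 0 85"

```text
t: 22.45
position: [0.4291, 0.2899, 0.0365]
eef_rot: [0.706, 0.037, 0.706, -0.037]
ft_force: [-0.4, -0.2, -0.4]
grip_width: 0.085
```

```bash
python3 - <<'E'
from h import *
s=snap('w17')
tooltarget([.428,.292,.008],np.radians(84.1),s)
E
```

```text
t 22.45 q [ 0.594  0.326 -0.513  0.732 -0.     0.7  ] p [0.4291 0.2899 0.0365] yaw y 83.96 f [-0.4 -0.2 -0.4] w 0.085
yaw84 rotvec/45deg [-0.003  0.     0.   ] shift/.08 in cur frame [ 0.357  0.024 -0.016] after turn [ 0.357  0.024 -0.016]
yaw264 rotvec/45deg [ 3.997  0.    -0.   ] shift/.08 in cur frame [ 0.357  0.024 -0.016] after turn [ 0.357 -0.024  0.016]
```

View pics/w17.png

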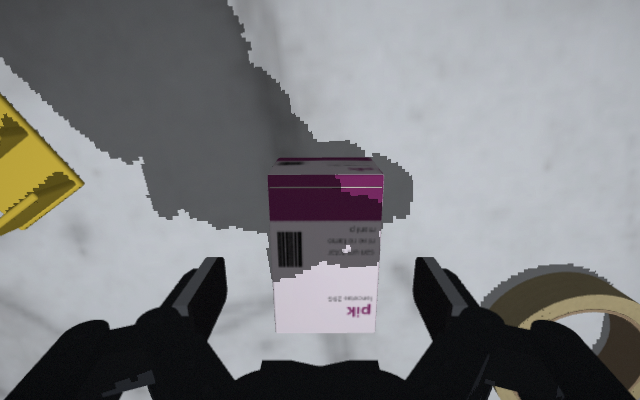

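Emit:
move_arm --pt "0 0 0 0.1 0.02 -0.01 85" --pt "0 0 0 0.12 0 0 85" --pt "0 0 0 0.08 0 0 85" --pt "0 0 0 0.04 0 0 85" --pt "0 0 0 0 0 0 75" --pt "0 0 0 0 0 0 65" --pt "0 0 0 0 0 0 58" --pt "0 0 0 0 0 0 45" --pt "0 0 0 0 0 0 45" --pt "0 0 0 0 0 0 45" --pt "0 0 0 0 0 0 45" --squeeze 30

```text
t: 23.42
position: [0.4282, 0.2925, 0.0092]
eef_rot: [0.706, 0.037, 0.706, -0.037]
ft_force: [0.1, 0.6, 2.3]
grip_width: 0.0537
```

Emit:
move_arm --pt "0 0 0 -0.05 0 0 45" --pt "0 0 0 -0.15 0 0 45" --pt "0 0 0 -0.3 0 0 45" --pt "0 0 0 -0.35 0 0 45" --pt "0 0 0 -0.35 0 0 45" --pt "0 0 0 -0.25 0 0 45" --pt "0 0 0 -0.15 0 0 45" --pt "0 0 0 -0.05 0 0 45" --pt "0 0 0 0 0 0 45"

```text
t: 24.17
position: [0.4285, 0.2927, 0.142]
eef_rot: [0.707, 0.037, 0.706, -0.036]
ft_force: [0.3, 1.5, -0.8]
grip_width: 0.0538
```

```bash
python3 - <<'E'
from h import *
s=snap('w18')
im=cv2.imread('pics/w9.png')
cv2.imwrite('pics/c9b.png',cv2.resize(im[135:270,395:530],None,fx=4.4,fy=4.4,interpolation=cv2.INTER_CUBIC))
tooltarget([.438,-.1484,.14],np.radians(83.8),s)
E
```

```text
t 24.17 q [ 0.599  0.216 -0.386  0.967 -0.     0.703] p [0.4285 0.2927 0.142 ] yaw y 84.03 f [ 0.3  1.5 -0.8] w 0.0538
yaw84 rotvec/45deg [ 0.005  0.002 -0.002] shift/.08 in cur frame [ 0.019 -5.471  0.691] after turn [ 0.025 -5.468  0.713]
yaw264 rotvec/45deg [-3.995e+00  3.000e-03  3.000e-03] shift/.08 in cur frame [ 0.019 -5.471  0.691] after turn [ 0.025  5.468 -0.713]
```

View pics/w18.png

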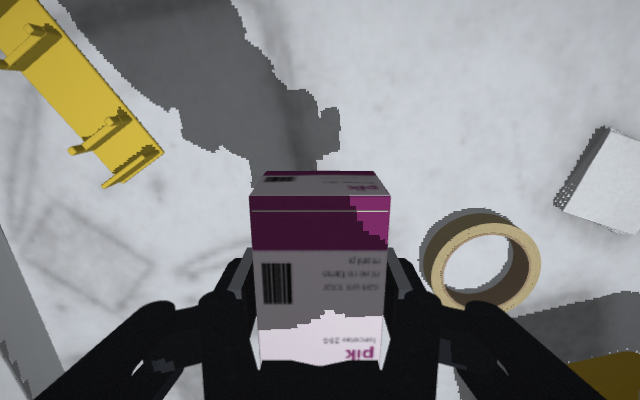

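View pics/c9b.png

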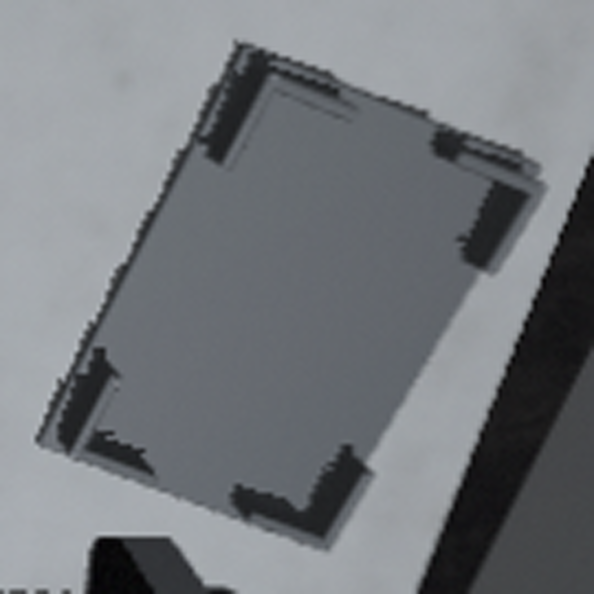

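```bash
python3 - <<'E'
from h import *
s=load('w9')
f=lambda p:(np.array(p,float)+.5)/4.4-.5+np.array([395,135])
rect('kdock',f([(238,43),(553,165),(323,551),(38,441)]),.004,'wrist',s)
s=load('w18')
rect('carton held',[(249,195),(392,195),(384,362),(261,362)],s['position'][2]+.031,'wrist',s)
P=np.array([[-43,-27],[43,-27],[43,27],[-43,27]])/1000
a=np.radians(174.1);M=np.array([[np.cos(a),-np.sin(a)],[np.sin(a),np.cos(a)]])
for c in [(.4285,.2927),(.4305,.2927)]:
    print(proj('wrist',np.c_[P@M.T+c,[s['position'][2]+.031]*4],s).round())
E
```

```text
kdock mean [ 0.4383 -0.1467] size [ 91.1 120.6] long axis deg 174.0
carton held mean [0.4236 0.2933] size [53.2 76. ] long axis deg 174.8
[[382. 380.]
 [396. 194.]
 [247. 195.]
 [260. 380.]]
[[382. 384.]
 [396. 200.]
 [248. 200.]
 [261. 384.]]
```

Emit:
move_arm --pt "0 0 0 0 -0.15 0.02 45" --pt "0 0 0 0 -0.3 0.04 45" --pt "0 0 0 0 -0.4 0.05 45" --pt "0 0 0 0 -0.45 0.06 45" --pt "0 0 0 0 -0.45 0.06 45" --pt "0 0 0 0 -0.45 0.06 45" --pt "0 0 0 0 -0.45 0.06 45" --pt "0 0 0 0 -0.45 0.06 45" --pt "0 0 0 0 -0.45 0.06 45" --pt "0 0 0 0 -0.45 0.06 45" --pt "0 0 0 0 -0.45 0.06 45" --pt "0 0 0 0 -0.42 0.05 45"

```text
t: 25.22
position: [0.4365, -0.1028, 0.1396]
eef_rot: [0.705, 0.037, 0.707, -0.037]
ft_force: [0.5, 0.6, -0.4]
grip_width: 0.0534
```

Emit:
move_arm --pt "0 0 0 0 -0.35 0.04 45" --pt "0 0 0 0 -0.2 0.02 45" --pt "0 0 0 0 -0.05 0 45" --pt "0 0 0 0 0 0 45" --pt "0 0 0 0 0 0 45"

```text
t: 25.63
position: [0.437, -0.1483, 0.14]
eef_rot: [0.705, 0.037, 0.707, -0.037]
ft_force: [-0.3, 0.3, -0.1]
grip_width: 0.0536
```

```bash
python3 - <<'E'
from h import *
s=snap('w19')
tooltarget([.438,-.1475,.10],np.radians(84),s)
P=np.array([[-60,-44],[60,-44],[60,44],[-60,44]])/1000
a=np.radians(174.);M=np.array([[np.cos(a),-np.sin(a)],[np.sin(a),np.cos(a)]])
for c in [(.438,-.1475)]:
    print(proj('wrist',np.c_[P@M.T+c,[.004]*4],s).round())
E
```

```text
t 25.63 q [-0.328  0.118 -0.511  0.945  0.    -0.223] p [ 0.437  -0.1483  0.14  ] yaw y 84.00 f [-0.3  0.3 -0.1] w 0.0536
yaw84 rotvec/45deg [-0.    -0.003 -0.001] shift/.08 in cur frame [0.5   0.011 0.013] after turn [0.5   0.012 0.012]
yaw264 rotvec/45deg [ 4.e+00 -2.e-03  4.e-03] shift/.08 in cur frame [0.5   0.011 0.013] after turn [ 0.5   -0.012 -0.012]
[[367. 247.]
 [374. 117.]
 [269. 117.]
 [275. 247.]]
```

View pics/w19.png

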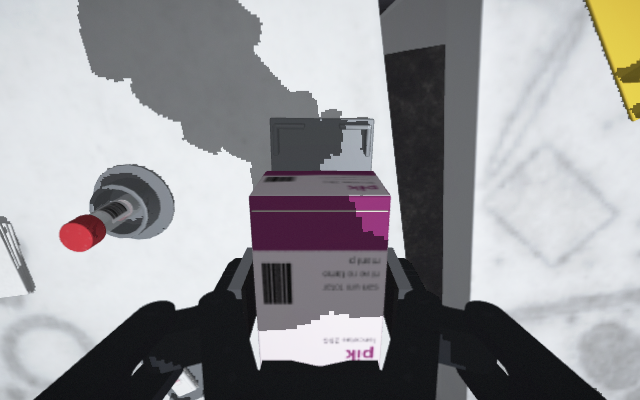

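Emit:
move_arm --pt "0 0 0 0.1 0.01 0.01 45" --pt "0 0 0 0.2 0 0 45" --pt "0 0 0 0.3 0 0 45" --pt "0 0 0 0.3 0 0 45" --pt "0 0 0 0.25 0 0 45" --pt "0 0 0 0.15 0 0 45" --pt "0 0 0 0.1 0 0 45" --pt "0 0 0 0.04 0 0 45" --pt "0 0 0 0 0 0 45" --pt "0 0 0 0 0 0 45"

```text
t: 26.52
position: [0.4395, -0.1478, 0.0261]
eef_rot: [0.706, 0.037, 0.706, -0.037]
ft_force: [-0.1, 0.1, 0.2]
grip_width: 0.0537
```

```bash
python3 - <<'E'
from h import *
s=snap('w20')
tooltarget([.438,-.1475,.0135],np.radians(84),s)
E
```

```text
t 26.52 q [-0.325  0.253 -0.649  0.669  0.    -0.221] p [ 0.4395 -0.1478  0.0261] yaw y 84.07 f [-0.1  0.1  0.2] w 0.0537
yaw84 rotvec/45deg [0.002 0.001 0.   ] shift/.08 in cur frame [ 0.158  0.002 -0.019] after turn [ 0.158  0.002 -0.019]
yaw264 rotvec/45deg [-3.998e+00 -0.000e+00  1.000e-03] shift/.08 in cur frame [ 0.158  0.002 -0.019] after turn [ 0.158 -0.002  0.019]
```

View pics/w20.png

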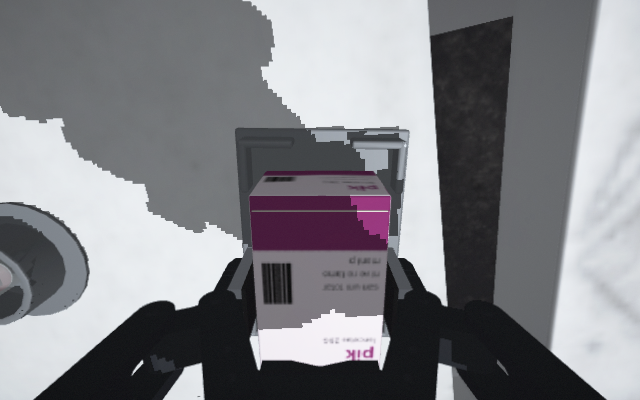

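Carton centred between the ribs (dock edges cols 236/409, carton 250–391). Lower.

Emit:
move_arm --pt "0 0 0 0.05 0 -0.02 45" --pt "0 0 0 0.05 0 0 45" --pt "0 0 0 0.03 0 0 45" --pt "0 0 0 0.02 0 0 45" --pt "0 0 0 0 0 0 45" --pt "0 0 0 0 0 0 45" --pt "0 0 0 0 0 0 45"

```text
t: 27.15
position: [0.4375, -0.1479, 0.0137]
eef_rot: [0.706, 0.037, 0.706, -0.037]
ft_force: [-0.2, -0.2, -0.0]
grip_width: 0.0536
```

Emit:
move_arm --pt "0 0 0 0.01 0 0 45" --pt "0 0 0 0 0 0 45" --pt "0 0 0 0 0 0 45"

```text
t: 27.4
position: [0.4376, -0.148, 0.0132]
eef_rot: [0.706, 0.037, 0.706, -0.037]
ft_force: [-1.1, 0.2, 3.8]
grip_width: 0.0535
```

Contact (3.8 N). Release and rise.

Emit:
move_arm --pt "0 0 0 0 0 0 58" --pt "0 0 0 0 0 0 66" --pt "0 0 0 0 0 0 75" --pt "0 0 0 0 0 0 80" --pt "0 0 0 0 0 0 80" --pt "0 0 0 -0.1 0 0 80" --pt "0 0 0 -0.3 0 0 80" --pt "0 0 0 -0.4 0 0 80" --pt "0 0 0 -0.45 0 0 80" --pt "0 0 0 -0.45 0 0 80" --pt "0 0 0 -0.45 0 0 80" --pt "0 0 0 -0.3 0 0 80"

```text
t: 28.4
position: [0.4383, -0.1482, 0.2131]
eef_rot: [0.707, 0.036, 0.705, -0.037]
ft_force: [0.6, -0.2, 0.4]
grip_width: 0.0797
```

```bash
python3 - <<'E'
from h import *
s=snap('w21')
tooltarget([.62,.2665,.2],np.radians(103.8),s)
E
```

```text
t 28.4 q [-0.326  0.061 -0.397  1.108 -0.    -0.222] p [ 0.4383 -0.1482  0.2131] yaw y 84.03 f [ 0.6 -0.2  0.4] w 0.0797
yaw104 rotvec/45deg [-0.439  0.005  0.002] shift/.08 in cur frame [0.166 5.392 1.72 ] after turn [0.164 4.492 3.442]
yaw284 rotvec/45deg [ 3.561e+00  3.000e-03 -7.000e-03] shift/.08 in cur frame [0.166 5.392 1.72 ] after turn [ 0.164 -4.492 -3.442]
```

View pics/w21.png

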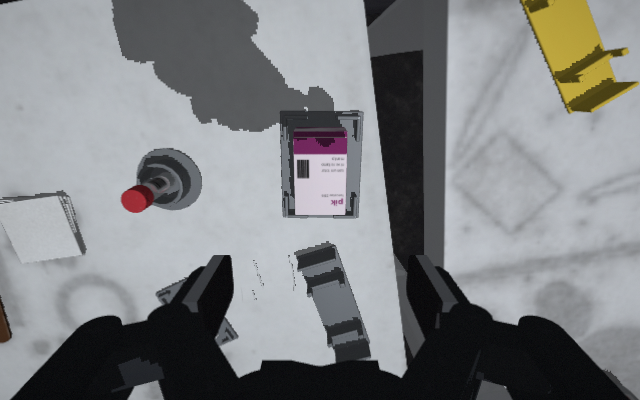

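Emit:
move_arm --pt "-0.147 0 0 0 0 0 80" --pt "-0.147 0 0 0 0 0 80" --pt "-0.147 0 0 0 0 0 80" --pt "0 0 0 0 0.12 0.1 70" --pt "0 0 0 0 0.24 0.18 60" --pt "0 0 0 0 0.33 0.25 60" --pt "0 0 0 0 0.36 0.28 60" --pt "0 0 0 0 0.36 0.28 60" --pt "0 0 0 0 0.36 0.28 60" --pt "0 0 0 0 0.36 0.28 60" --pt "0 0 0 0 0.36 0.28 60" --pt "0 0 0 0 0.36 0.28 60"

```text
t: 29.45
position: [0.5546, 0.1177, 0.2092]
eef_rot: [0.702, -0.086, 0.702, 0.085]
ft_force: [0.3, -0.2, 0.1]
grip_width: 0.06
```

Emit:
move_arm --pt "0 0 0 0 0.36 0.28 60" --pt "0 0 0 0 0.36 0.28 60" --pt "0 0 0 0 0.36 0.28 60" --pt "0 0 0 0 0.33 0.25 60" --pt "0 0 0 0 0.23 0.14 60" --pt "0 0 0 0 0 0 60" --pt "0 0 0 0 0 0 60"

```text
t: 30.03
position: [0.6181, 0.2678, 0.2083]
eef_rot: [0.702, -0.086, 0.702, 0.086]
ft_force: [-0.0, -0.8, -0.9]
grip_width: 0.06
```

```bash
python3 - <<'E'
from h import *
s=snap('w22')
tooltarget([.62,.2665,.2],np.radians(103.8),s)
im=cv2.imread('pics/w22.png')
cv2.imwrite('pics/c22.png',cv2.resize(im[100:250,245:395],None,fx=4,fy=4,interpolation=cv2.INTER_CUBIC))
E
```

```text
t 30.03 q [ 0.409  0.465  0.12   1.227 -0.     0.165] p [0.6181 0.2678 0.2083] yaw y 103.98 f [-0.  -0.8 -0.9] w 0.06
yaw104 rotvec/45deg [ 0.004 -0.001  0.   ] shift/.08 in cur frame [ 0.104 -0.021  0.019] after turn [ 0.104 -0.021  0.019]
yaw284 rotvec/45deg [-3.996e+00 -1.000e-03 -2.000e-03] shift/.08 in cur frame [ 0.104 -0.021  0.019] after turn [ 0.104  0.021 -0.019]
```

View pics/w22.png

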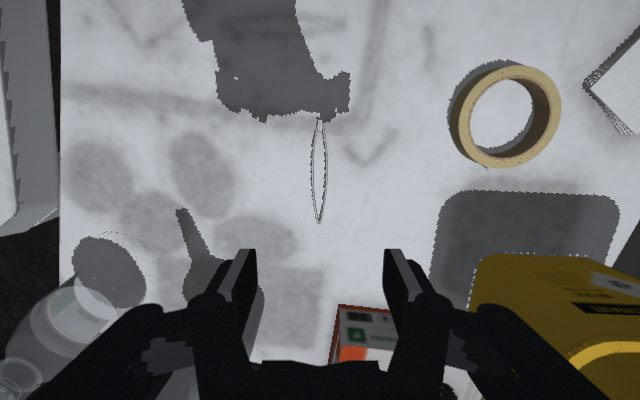

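View pics/c22.png

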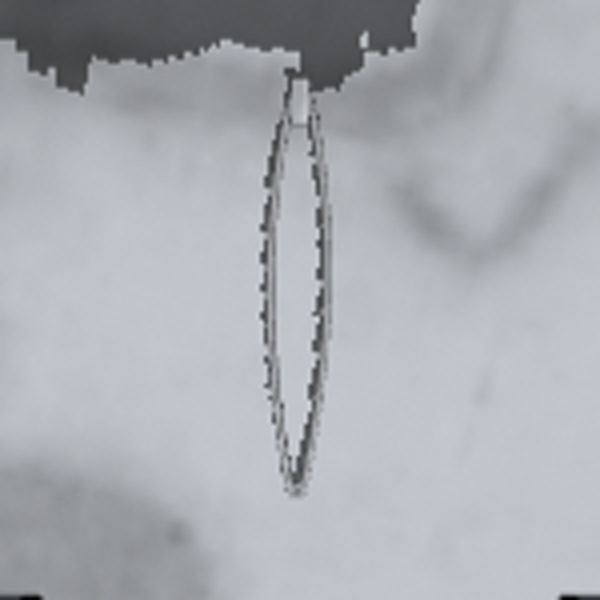

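```bash
python3 - <<'E'
from h import *
s=load('w22')
f=lambda p:(np.array(p,float)+.5)/4-.5+np.array([245,100])
P=unproj('wrist',f([(300,76),(297,495)]),.006,s);d=P[1]-P[0];print('tw',P.mean(0),np.linalg.norm(d),np.degrees(np.arctan2(d[1],d[0]))%180)
P=unproj('wrist',f([(267,283),(330,283)]),.007,s);print(P.mean(0),np.linalg.norm(P[1]-P[0]))
tooltarget([*P.mean(0)[:2],.03],np.radians(103.8),s)
E
```

```text
tw [0.6233174  0.26801087 0.006     ] 0.11696893249672233 13.592961309688626
[0.6195523  0.26709486 0.007     ] 0.017093223952556323
yaw104 rotvec/45deg [ 0.004 -0.001  0.   ] shift/.08 in cur frame [ 2.229 -0.012  0.017] after turn [ 2.229 -0.013  0.015]
yaw284 rotvec/45deg [-3.996e+00 -1.000e-03 -2.000e-03] shift/.08 in cur frame [ 2.229 -0.012  0.017] after turn [ 2.229  0.013 -0.015]
```

Emit:
move_arm --pt "0 0 0 0.15 -0.01 0.04 34" --pt "0 0 0 0.3 0 0 34" --pt "0 0 0 0.35 0 0 34" --pt "0 0 0 0.35 0 0 34" --pt "0 0 0 0.35 0 0 34" --pt "0 0 0 0.35 0 0 34" --pt "0 0 0 0.25 0 0 34" --pt "0 0 0 0.15 0 0 34" --pt "0 0 0 0.04 0 0 34" --pt "0 0 0 0 0 0 34" --pt "0 0 0 0 0 0 34"

```text
t: 31.0
position: [0.6226, 0.2667, 0.0269]
eef_rot: [0.703, -0.085, 0.701, 0.085]
ft_force: [0.6, -0.0, 0.9]
grip_width: 0.0343
```

```bash
python3 - <<'E'
from h import *
s=snap('w23')
tooltarget([.622,.2675,.005],np.radians(103.8),s)
E
```

```text
t 31.0 q [ 0.405  0.591 -0.109  0.869 -0.     0.163] p [0.6226 0.2667 0.0269] yaw y 103.84 f [ 0.6 -0.   0.9] w 0.0343
yaw104 rotvec/45deg [ 0.001  0.002 -0.   ] shift/.08 in cur frame [ 0.274  0.012 -0.005] after turn [ 0.274  0.012 -0.005]
yaw284 rotvec/45deg [-3.999e+00  0.000e+00  3.000e-03] shift/.08 in cur frame [ 0.274  0.012 -0.005] after turn [ 0.274 -0.012  0.005]
```

View pics/w23.png

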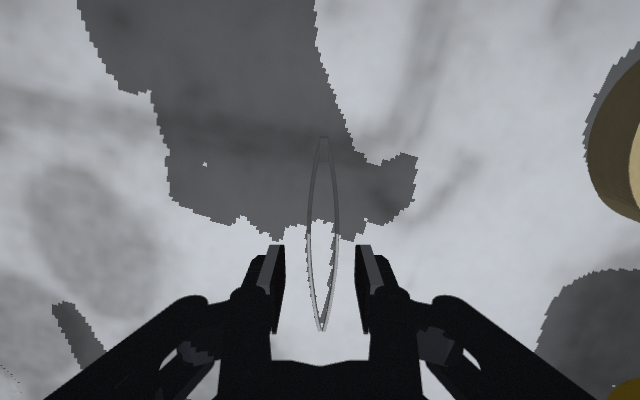

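```bash
python3 - <<'E'
from h import *
s=load('w23')
P=unproj('wrist',[(323,136),(321,331)],.006,s);d=P[1]-P[0];print('tw',P.mean(0),np.linalg.norm(d),np.degrees(np.arctan2(d[1],d[0]))%180)
tooltarget([*P.mean(0)[:2],.005],np.radians(104),s)
E
```

```text
tw [0.62366373 0.26761238 0.006     ] 0.11806297043511509 13.456060584441758
yaw104 rotvec/45deg [-0.004  0.002 -0.   ] shift/.08 in cur frame [0.274 0.008 0.015] after turn [0.274 0.008 0.016]
yaw284 rotvec/45deg [ 3.996e+00 -0.000e+00 -3.000e-03] shift/.08 in cur frame [0.274 0.008 0.015] after turn [ 0.274 -0.008 -0.016]
```

Emit:
move_arm --pt "0 0 0 0.08 0.01 0.015 30" --pt "0 0 0 0.1 0 0 30" --pt "0 0 0 0.06 0 0 28" --pt "0 0 0 0.03 0 0 28" --pt "0 0 0 0 0 0 28" --pt "0 0 0 0 0 0 28" --pt "0 0 0 0 0 0 28"

```text
t: 31.63
position: [0.6228, 0.2679, 0.0042]
eef_rot: [0.702, -0.085, 0.702, 0.085]
ft_force: [0.1, -0.3, 0.9]
grip_width: 0.0281
```

Emit:
move_arm --pt "0 0 0 0 0 0 22" --pt "0 0 0 0 0 0 10" --pt "0 0 0 0 0 0 10" --pt "0 0 0 0 0 0 10" --pt "0 0 0 0 0 0 10" --squeeze 30

```text
t: 32.05
position: [0.623, 0.268, 0.0045]
eef_rot: [0.702, -0.085, 0.702, 0.086]
ft_force: [-0.1, 0.4, 1.9]
grip_width: 0.0162
```

Emit:
move_arm --pt "0 0 0 -0.05 0 0 10" --pt "0 0 0 -0.15 0 0 10" --pt "0 0 0 -0.25 0 0 10" --pt "0 0 0 -0.35 0 0 10" --pt "0 0 0 -0.35 0 0 10" --pt "0 0 0 -0.3 0 0 10" --pt "0 0 0 -0.2 0 0 10" --pt "0 0 0 -0.05 0 0 10" --pt "0 0 0 0 0 0 10"

```text
t: 32.8
position: [0.6238, 0.2683, 0.1424]
eef_rot: [0.703, -0.085, 0.701, 0.086]
ft_force: [0.5, 0.2, -0.8]
grip_width: 0.0163
```

```bash
python3 - <<'E'
from h import *
s=snap('w24')
im=cv2.imread('pics/w21.png')
cv2.imwrite('pics/c21.png',cv2.resize(im[235:370,265:400],None,fx=4.4,fy=4.4,interpolation=cv2.INTER_CUBIC))
im=cv2.imread('pics/w15.png')
cv2.imwrite('pics/c15.png',cv2.resize(im[140:290,420:530],None,fx=4,fy=4,interpolation=cv2.INTER_CUBIC))
E
```

```text
t 32.8 q [ 0.406  0.502  0.026  1.091 -0.     0.164] p [0.6238 0.2683 0.1424] yaw y 103.88 f [ 0.5  0.2 -0.8] w 0.0163
```

View pics/w24.png

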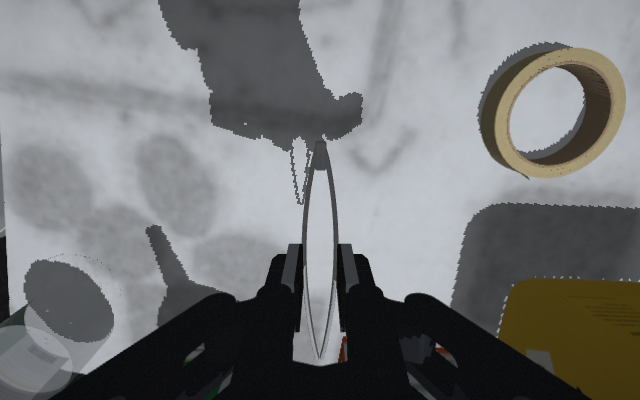

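View pics/c15.png

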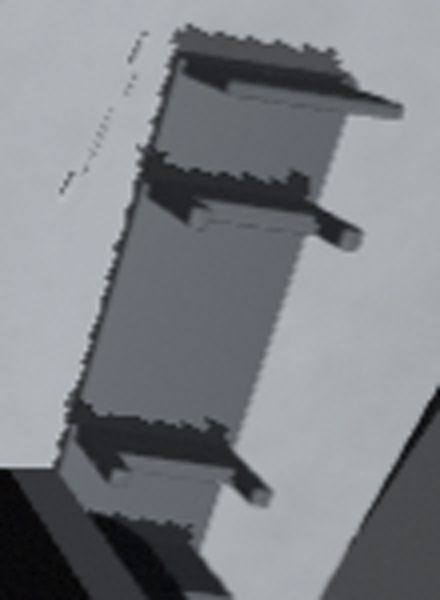

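View pics/c21.png

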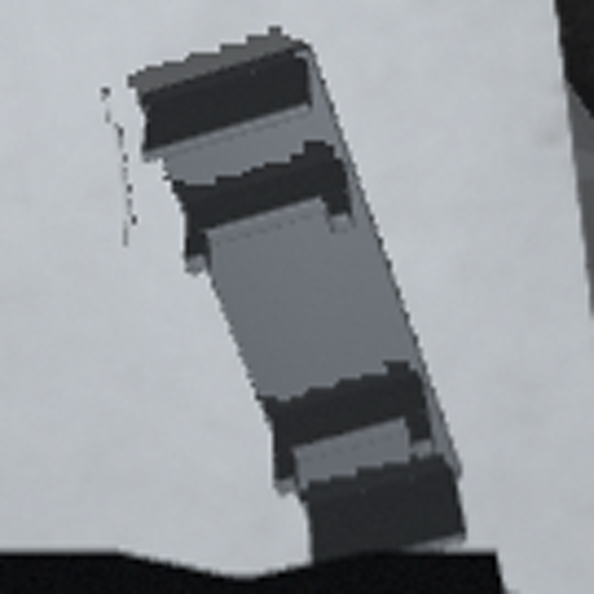

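Emit:
move_arm --pt "0 0 0 0 -0.15 -0.04 10" --pt "0 0 0 0 -0.3 -0.09 10" --pt "0 0 0 0 -0.4 -0.12 10" --pt "0 0 0 0 -0.44 -0.13 10" --pt "0 0 0 0 -0.44 -0.13 10" --pt "0 0 0 0 -0.44 -0.13 10" --pt "0 0 0 0 -0.44 -0.13 10" --pt "0 0 0 0 -0.44 -0.13 10" --pt "0 0 0 0 -0.44 -0.13 10" --pt "0 0 0 0 -0.44 -0.13 10" --pt "0 0 0 0 -0.44 -0.13 10" --pt "0 0 0 0 -0.35 -0.1 10"

```text
t: 33.85
position: [0.603, -0.1286, 0.1382]
eef_rot: [0.701, -0.085, 0.703, 0.085]
ft_force: [0.9, 0.0, -0.2]
grip_width: 0.0163
```

Emit:
move_arm --pt "0 0 0 0 -0.2 -0.1 10" --pt "0 0 0 0 -0.06 -0.04 10" --pt "0 0 0 0 0 0 10" --pt "0 0 0 0 0 0 10"

```text
t: 34.18
position: [0.5984, -0.1481, 0.139]
eef_rot: [0.701, -0.085, 0.703, 0.086]
ft_force: [0.2, -0.2, -0.1]
grip_width: 0.0164
```

```bash
python3 - <<'E'
from h import *
s=snap('w25')
im=cv2.imread('pics/w25.png')
cv2.imwrite('pics/c25.png',cv2.resize(im[110:310,230:410],None,fx=3,fy=3,interpolation=cv2.INTER_CUBIC))
E
```

```text
t 34.18 q [-0.243  0.395 -0.147  1.031  0.    -0.484] p [ 0.5984 -0.1481  0.139 ] yaw y 103.84 f [ 0.2 -0.2 -0.1] w 0.0164
```

View pics/c25.png

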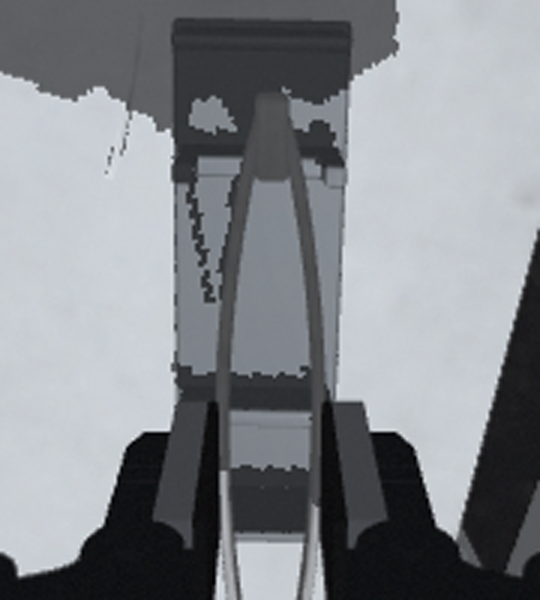

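```bash
python3 - <<'E'
from h import *
s=load('w25')
def mod(c,a):
    a=np.radians(a);M=np.array([[np.cos(a),-np.sin(a)],[np.sin(a),np.cos(a)]])
    pts={'baseL0':(-76,-25,4),'baseR0':(-76,25,4),'endTopL':(-76,-25,30),'endTopR':(-76,25,30),'endTopLin':(-70,-25,30),'sadL':(-38,-17,20),'sadR':(-38,17,20),'hornL':(-38,-17,31),'hornR':(-38,17,31),'baseLm':(0,-25,4),'baseRm':(0,25,4),'sad2':(38,0,20),'end2':(70,0,30),'base2':(76,0,4)}
    for k,v in pts.items():
        v=np.array(v)/1000; X=[*(M@v[:2]+c),v[2]]
        print(k,((proj('wrist',X,s)[0]-[230,110]+.5)*3-.5).round(),end='; ')
    print()
mod((.6075,-.1465),13.6); mod((.6075,-.1465),12.6)
E
```

```text
baseL0 [179.  -5.]; baseR0 [361.  -4.]; endTopL [170.  -1.]; endTopR [370.  -0.]; endTopLin [171.  24.]; sadL [207. 142.]; sadR [332. 143.]; hornL [204. 150.]; hornR [335. 151.]; baseLm [185. 258.]; baseRm [352. 259.]; sad2 [268. 397.]; end2 [268. 510.]; base2 [268. 483.]; 
baseL0 [184.  -7.]; baseR0 [365.  -3.]; endTopL [176.  -3.]; endTopR [375.   2.]; endTopLin [176.  22.]; sadL [209. 141.]; sadR [334. 144.]; hornL [207. 149.]; hornR [337. 152.]; baseLm [185. 257.]; baseRm [352. 260.]; sad2 [266. 397.]; end2 [264. 510.]; base2 [264. 483.];
```

```bash
cat > ov.py <<'E'
from h import *
def box(x0,x1,y0,y1,z0,z1):
    v=np.array([[x,y,z] for x in(x0,x1) for y in(y0,y1) for z in(z0,z1)])/1000
    e=[(i,j) for i in range(8) for j in range(i+1,8) if bin(i^j).count('1')==1]
    return v,e
B=[box(-76,76,-25,25,0,4),box(-76,-70,-25,25,4,30),box(70,76,-25,25,4,30),box(-41,-35,-17,17,4,20),box(35,41,-17,17,4,20)]
def ov(img,cam,s,c,a,crop,f,out):
    a=np.radians(a);M=np.array([[np.cos(a),-np.sin(a)],[np.sin(a),np.cos(a)]])
    im=cv2.imread(img);x0,y0,x1,y1=crop
    im=cv2.resize(im[y0:y1,x0:x1],None,fx=f,fy=f,interpolation=cv2.INTER_CUBIC)
    for v,e in B:
        X=np.c_[v[:,:2]@M.T+c,v[:,2]]; p=((proj(cam,X,s)-[x0,y0]+.5)*f-.5).round().astype(int)
        for i,j in e: cv2.line(im,tuple(int(q) for q in p[i]),tuple(int(q) for q in p[j]),(0,255,0),1)
    return im
def pad(ims):
    h=max(i.shape[0] for i in ims);return np.hstack([cv2.copyMakeBorder(i,0,h-i.shape[0],0,6,cv2.BORDER_CONSTANT) for i in ims])
E
python3 - <<'E'
from ov import *
c,a=(.6145,-.1479),13.1
L=[ov('pics/w25.png','wrist',load('w25'),c,a,(270,100,370,310),2.8,0),ov('pics/w21.png','wrist',load('w21'),c,a,(280,230,390,370),2.3,0),ov('pics/top0.png','top',None,c,a,(325,115,380,190),4,0)]
cv2.imwrite('pics/o1.png',pad(L))
E
```

```text
(no output)
```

View pics/o1.png

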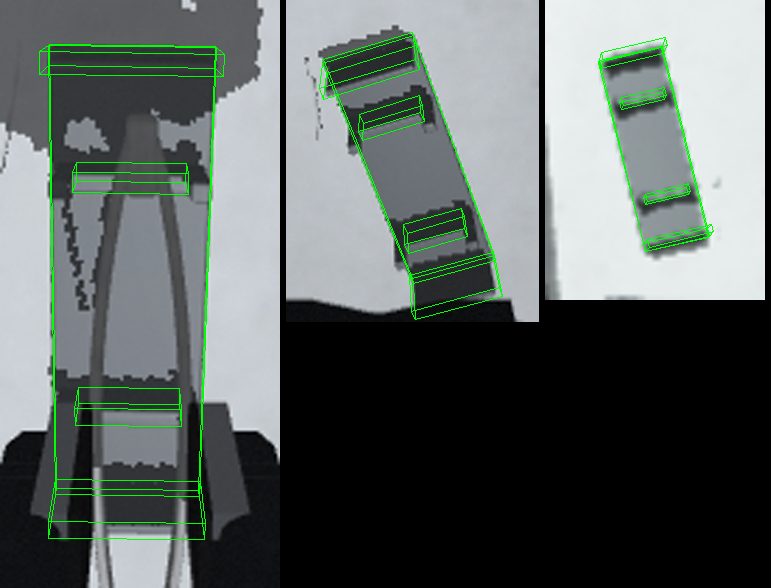

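```bash
python3 - <<'E'
from h import *
tooltarget([.613,-.148,.07],np.radians(103.2))
E
```

```text
yaw103 rotvec/45deg [ 0.016 -0.002 -0.001] shift/.08 in cur frame [ 0.866 -0.051  0.172] after turn [ 0.866 -0.048  0.172]
yaw283 rotvec/45deg [-3.984e+00  2.000e-03 -2.000e-03] shift/.08 in cur frame [ 0.866 -0.051  0.172] after turn [ 0.866  0.048 -0.172]
```

Emit:
move_arm --pt "0.016 0 0 0.05 -0.05 0.1 10" --pt "0 0 0 0.15 0 0.07 10" --pt "0 0 0 0.25 0 0 10" --pt "0 0 0 0.25 0 0 10" --pt "0 0 0 0.15 0 0 10" --pt "0 0 0 0.03 0 0 10" --pt "0 0 0 0 0 0 10" --pt "0 0 0 0 0 0 10" --pt "0 0 0 0 0 0 10"

```text
t: 34.98
position: [0.6147, -0.149, 0.0708]
eef_rot: [0.703, -0.081, 0.702, 0.081]
ft_force: [0.3, 0.1, -0.3]
grip_width: 0.0158
```

```bash
python3 - <<'E'
from ov import *
s=snap('w26')
c,a=(.613,-.148),13.1
L=[cv2.resize(cv2.imread('pics/w26.png')[60:320,250:390],None,fx=2.3,fy=2.3),ov('pics/w26.png','wrist',s,c,a,(250,60,390,320),2.3,0)]
cv2.imwrite('pics/o2.png',pad(L))
tooltarget([.613,-.148,.0245],np.radians(103.2),s)
E
```

```text
t 34.98 q [-0.238  0.474 -0.192  0.902  0.    -0.468] p [ 0.6147 -0.149   0.0708] yaw y 103.17 f [ 0.3  0.1 -0.3] w 0.0158
yaw103 rotvec/45deg [-0.001  0.002  0.001] shift/.08 in cur frame [ 0.579  0.017 -0.018] after turn [ 0.579  0.017 -0.017]
yaw283 rotvec/45deg [ 3.999e+00  2.000e-03 -3.000e-03] shift/.08 in cur frame [ 0.579  0.017 -0.018] after turn [ 0.579 -0.017  0.017]
```

View pics/o2.png

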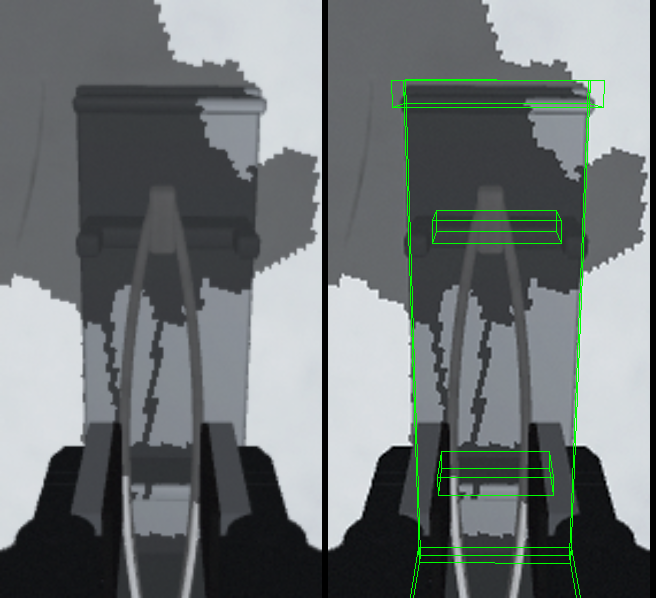

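Emit:
move_arm --pt "0 0 0 0.08 0.01 0 10" --pt "0 0 0 0.13 0 0 10" --pt "0 0 0 0.13 0 0 10" --pt "0 0 0 0.1 0 0 10" --pt "0 0 0 0.06 0 0 10" --pt "0 0 0 0.03 0 0 10" --pt "0 0 0 0 0 0 10" --pt "0 0 0 0 0 0 10" --pt "0 0 0 0 0 0 10"

```text
t: 35.78
position: [0.6138, -0.1482, 0.0277]
eef_rot: [0.703, -0.081, 0.702, 0.081]
ft_force: [-0.1, 0.7, 0.1]
grip_width: 0.0163
```

```bash
python3 - <<'E'
from ov import *
s=snap('w27')
cv2.imwrite('pics/o3.png',cv2.resize(cv2.imread('pics/w27.png')[60:320,220:420],None,fx=2.3,fy=2.3))
tooltarget([.615,-.148,.0245],np.radians(103.2),s)
E
```

```text
t 35.78 q [-0.237  0.516 -0.236  0.818  0.    -0.467] p [ 0.6138 -0.1482  0.0277] yaw y 103.16 f [-0.1  0.7  0.1] w 0.0163
yaw103 rotvec/45deg [-0.001  0.001  0.   ] shift/.08 in cur frame [ 0.04  -0.     0.015] after turn [ 0.04  -0.     0.015]
yaw283 rotvec/45deg [ 3.999e+00  1.000e-03 -1.000e-03] shift/.08 in cur frame [ 0.04  -0.     0.015] after turn [ 0.04   0.    -0.015]
```

View pics/o3.png

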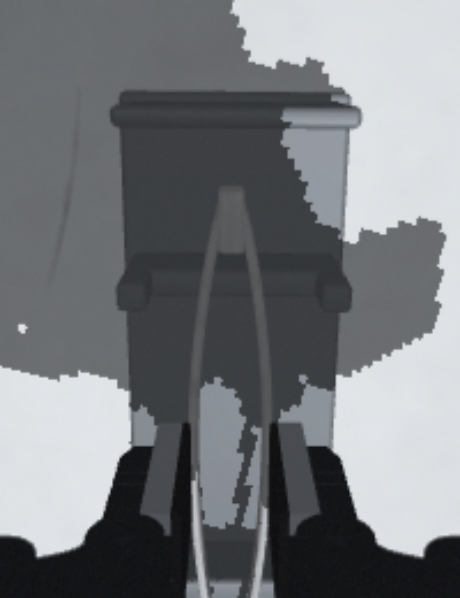

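Emit:
move_arm --pt "0 0 0 0.015 0 0.01 10" --pt "0 0 0 0.015 0 0 10" --pt "0 0 0 0 0 0 10" --pt "0 0 0 0 0 0 10"

```text
t: 36.17
position: [0.6142, -0.148, 0.0249]
eef_rot: [0.702, -0.081, 0.702, 0.081]
ft_force: [0.4, -1.0, -0.2]
grip_width: 0.0161
```

Emit:
move_arm --pt "0 0 0 0.01 0 0 10" --pt "0 0 0 0 0 0 10" --pt "0 0 0 0 0 0 10"

```text
t: 36.42
position: [0.6143, -0.148, 0.0242]
eef_rot: [0.703, -0.081, 0.702, 0.081]
ft_force: [0.7, -0.7, 0.4]
grip_width: 0.0159
```

Emit:
move_arm --pt "0 0 0 0.008 0 0 10" --pt "0 0 0 0 0 0 10" --pt "0 0 0 0 0 0 10"

```text
t: 36.67
position: [0.6144, -0.148, 0.0237]
eef_rot: [0.703, -0.081, 0.702, 0.081]
ft_force: [0.1, -0.8, 1.4]
grip_width: 0.0159
```

Emit:
move_arm --pt "0 0 0 0 0 0 19" --pt "0 0 0 0 0 0 22" --pt "0 0 0 0 0 0 26" --pt "0 0 0 0 0 0 30" --pt "0 0 0 0 0 0 32" --pt "0 0 0 0 0 0 32" --pt "0 0 0 -0.05 0 0 32" --pt "0 0 0 -0.15 0 0 32" --pt "0 0 0 -0.3 0 0 32" --pt "0 0 0 -0.4 0 0 40" --pt "0 0 0 -0.4 0 0 60" --pt "0 0 0 -0.4 0 0 80"

```text
t: 37.67
position: [0.614, -0.1479, 0.162]
eef_rot: [0.703, -0.081, 0.702, 0.081]
ft_force: [0.7, 0.3, -1.4]
grip_width: 0.0631
```

```bash
python3 - <<'E'
from ov import *
s=snap('w28')
cv2.imwrite('pics/o4.png',cv2.resize(cv2.imread('pics/w28.png')[90:270,230:410],None,fx=3.3,fy=3.3,interpolation=cv2.INTER_CUBIC))
E
```

```text
t 37.67 q [-0.236  0.405 -0.076  1.089  0.    -0.466] p [ 0.614  -0.1479  0.162 ] yaw y 103.16 f [ 0.7  0.3 -1.4] w 0.0631
```

View pics/o4.png

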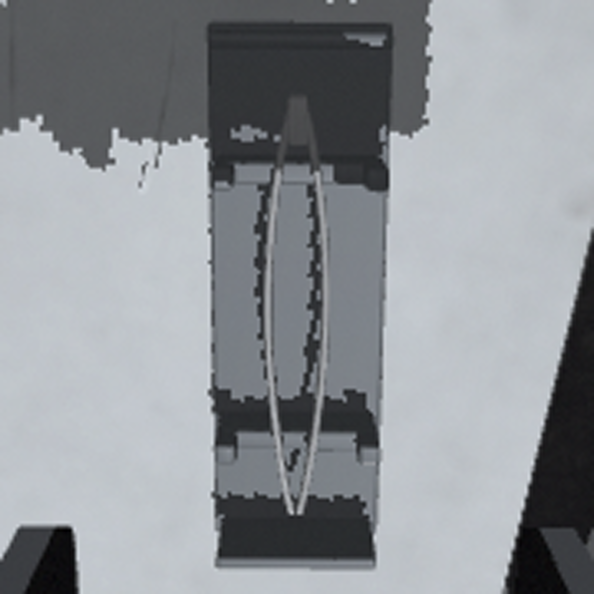

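Emit:
move_arm --pt "0 0 0 -0.3 0 0 80" --pt "0 0 0 -0.3 0 -0.2 80" --pt "0 0 0 -0.2 0.3 -0.3 80" --pt "0 0 0 -0.1 0.4 -0.3 80" --pt "0 0 0 0 0.4 -0.3 80" --pt "0 0 0 0 0.4 -0.3 80" --pt "0 0 0 0 0.2 -0.1 80" --pt "0 0 0 0 0 0 80" --pt "0 0 0 0 0 0 80"

```text
t: 38.47
position: [0.4664, -0.0424, 0.2328]
eef_rot: [0.703, -0.082, 0.702, 0.081]
ft_force: [1.2, -0.0, -0.0]
grip_width: 0.0802
```

```bash
python3 - <<'E'
from ov import *
s=snap('t2','top'); snap('s2','scene')
im=cv2.imread('pics/t2.png'); cv2.imwrite('pics/t2c.png',cv2.resize(im[50:290,80:580],None,fx=1.6,fy=1.6,interpolation=cv2.INTER_CUBIC))
im=cv2.imread('pics/s2.png'); cv2.imwrite('pics/s2c.png',cv2.resize(im[210:370,250:500],None,fx=3.2,fy=3.2,interpolation=cv2.INTER_CUBIC))
E
```

```text
t 38.47 q [-0.091  0.063 -0.35   1.155 -0.    -0.322] p [ 0.4664 -0.0424  0.2328] yaw y 103.24 f [ 1.2 -0.  -0. ] w 0.0802
t 38.52 q [-0.092  0.065 -0.348  1.155 -0.    -0.322] p [ 0.4672 -0.043   0.2325] yaw y 103.19 f [-0.4  0.8  0.3] w 0.0799
```

View pics/t2c.png

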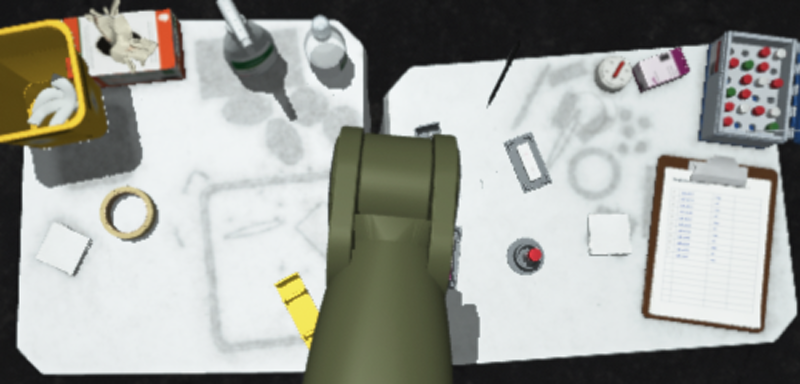

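View pics/s2c.png

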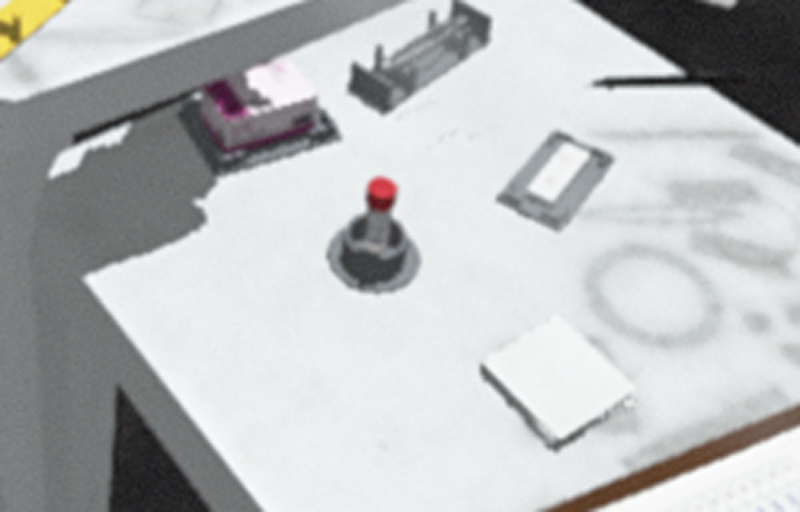

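```bash
python3 - <<'E'
from rig import ticket
print(ticket.sign_off())
E
```

```text
the job is handed in; nothing more can be done
None
```

I moved all four items to their grey holders in the listed order (vial, cassette, carton, tweezers) and handed the job in at about 38.6 s of the 144 s allowed.

**Last checks:**
- The final scene picture shows the vial upright in the cup, the cassette flat inside the smaller dock and the carton flat inside the larger one.
- The last close wrist picture shows the tweezers across both saddles of the grey rest, with space to both end plates.
- The tape roll, the gauze pad and the yellow look-alike rest were not touched. The arm was up and clear of everything at hand-in.
- The highest outside force I saw reported was about 9 N, as the vial met the cup floor.

**Disagreements:**
- The cameras disagreed by about 3–6 mm on where the tweezer rest sits. I went by the close wrist view.
- In the final top picture the arm hid the carton and most of the rest, so those two were confirmed only by the wrist and scene pictures.

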